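# Empty the sorting tray into the screened case and hold its cover shut under the lap

### The job

Tip the three coaxial parts off the small steel sorting tray into the open front of the aluminium case and set the empty tray back down flat on the bench, away from the case. Then close the case with its loose cover: slide the cover's back edge well in under the raised lap of the hinged rear leaf without lifting the leaf, so that the cover sits square on the case with its front edge about flush with the case front, and press it down flat on the rim against the sprung bar. Finish while still holding the cover pressed flat, so that I can put in the screws, and leave the jar and the torque wrench where they are.

Things in the scene. Friction and masses are not known exactly. Their poses are not given: they have to be found in the camera images.
- case: aluminium case bolted to the bench, 180 (x) x 132 (y) x 56 mm. Origin: centre of its underside, on the bench; +x to its hinged back, -x to its front, z up. Side walls 6 mm, front wall 14 mm, floor 4 mm thick; rim 56 mm above the origin. The rear leaf covers all behind x = +7 mm, so the opening is x -76 to +7, y -60 to +60 mm. Foot flanges, 5 mm high, reach y = +-80 mm.
- rear_leaf (a joint): aluminium leaf 130 mm wide, 3 mm thick, hinged on top of the case's back wall (x = +90, z = 57.5 mm in the case frame). 0: shut, held only by its own 0.18 kg; grows (rad) as its front lifts. It lies on the rim from x = +36 mm back; there it steps up to a raised lap reaching forward. The step, at x = +33 mm, stops the cover's back edge.
- lap_edge (a point): underside of the lap where its flat part begins, mid width: (15, 0, 64) mm in the case frame. Behind it the flat lap runs back to the step at x = +33 mm, its underside 8 mm above the rim, its top 67 mm above the bench; in front of it 8 mm of the lap (x +7 to +15) flare upward to an underside of 67 mm and a top of 71 mm.
- contact_bar (a joint): sprung brass bar, 4 x 96 mm, in the top of the case's front wall at x = -82 mm. 0: standing 5 mm above the rim; grows (m) as it is pressed down, about 0.005 when flush with the rim, 0.007 at its stop. Springs up with 3.6 N at rest, 6.6 N when flush; a cover lying loose on it stands open at the front.
- cover: loose flat aluminium cover plate, 122 (x) x 130 (y) x 4 mm, about 0.20 kg, lying on the bench. Origin: centre of its underside; +x to its plain back edge, z up. A dark pinch grip with flat sides stands on it, 12 (x) x 56 (y) mm, centred at x = -18 mm, from 4 to 38 mm above the underside. Closed: origin at about (-29, 0, 56) mm in the case frame, x along the case's x.
- cover_back (a point): middle of the cover's back edge, at its underside: (61, 0, 0) mm in the cover frame
- cover_front (a point): middle of the cover's front edge, at its underside: (-61, 0, 0) mm in the cover frame
- tray: steel sorting tray, about 0.22 kg. Origin: underside, z up. Floor 3 mm thick, x -65 to +56 mm, 84 mm wide, narrowing from x = -14 mm on to an open mouth 56 mm wide at x = -65 mm; side walls 15 mm high. A black upright grip with flat sides, 12 (x) x 50 (y) mm, stands at the back, centred at x = +59 mm, from 2 to 42 mm above the underside. Parts come off when the mouth is tipped down 45 degrees.
- tray_lip (a point): middle of the tray's pouring mouth, on the floor's upper face: (-65, 0, 3) mm in the tray frame
- adapter_tall: white stepped coaxial adapter, 20 mm diameter, 34 mm tall, 30 g, standing on end in the tray near the mouth. Origin: centre of its foot; z along its axis.
- adapter_brass: brass-coloured stepped coaxial adapter, 20 mm diameter, 34 mm tall, 30 g, standing in the tray. Origin: centre of its foot; z along its axis.
- termination: white coaxial termination with a red end, 21 mm diameter, 32 mm tall, 30 g, standing in the tray. Origin: centre of its foot; z along its axis.
- jar: white screw-top jar, 47 mm diameter, 50 mm tall, on the bench; to be left alone. Origin: centre of its underside.
- torque_wrench: small torque wrench with a red sleeve, 146 mm long, 21 mm high, lying on the bench; to be left alone. Origin: centre of its underside, y along its length.
Not all that is in view belongs to the job. What is shaped like the termination but orange or turquoise is not meant.

How it is judged:
By the outcome, as a careful person would: the job done as asked, in the order asked, and still so for the second after the job is handed in, while the arm keeps its last pose, push and grip.
It also fails if it takes over 67 s, if anything falls off the work surface, if the arm or the gripper's body presses on something with over 40 N, if the wrist force passes 120 N, or if a joint passes its speed limit or range.

### The arm

A 7-joint arm with a two-finger parallel gripper is mounted at the origin on a cart in front of the work surface, level with it; the furniture and walls round the work are solid. World frame = base frame: x ahead of the robot, y to its left, z up, the work surface at z = 0. Lengths are in m, angles in rad, forces in N, time in s.
With the tool pointing down it reaches from about 0.35 to 0.9 m from the base axis. Payload 8.1 kg.
Tool frame: the origin (TCP) lies at the very end of the fingers, on their centre line; the grasp point (between the pads) lies 19 mm behind it; z points along the fingers, y is the direction in which the jaws open and shut (so a half turn about z gives the same grasp; the last joint's range is limited). The gripper opens to 85 mm and grips with 20 to 120 N. Pads are 22 mm wide; open, the fingers measure 114 mm over their backs; the gripper's body (76 mm by 85 mm) begins 54 mm behind the grasp point. The pads swing forward as they close: fully open they stand 13 mm farther back than shut.
Start: joints at [-1.224, 0.434, 0.025, 1.573, -0.012, 1.134, -0.075], TCP at [0.272, 0.563, 0.231] pointing down, gripper open.
Joint ranges: [-2.62, 2.62], [-0.44, 2.09], [-1.27, 1.32], [0.08, 2.57], [-1.32, 4.46], [0.12, 2], [-2.74, 2.74]. Speed limits (rad/s): [2.22, 2.22, 3.01, 3.01, 3.14, 3.14, 3.14].

### API

Orientations are given as a unit quaternion [x, y, z, w].
In Python, from cell import * gives the robot as it stands.
- The arm moves only by the tool move_arm, never from a script. Its argument "targets" is one flat list of numbers, 7 for each row, row after row: the finger opening in mm, from 0 to 85.4, then the shift along the tool's x, y, z in mm, then the turn, a rotation vector about the tool's x, y, z in degrees. In form: [claw, tx, ty, tz, ax, ay, az, claw, tx, ty, tz, ax, ay, az, ...]. A call has 1 to 10 rows; each row is the pose to reach, as a shift and turn from the pose commanded when the call began, along the tool's axes at that moment; what a row does not reach only later rows make up. A row lasts 1/12 s, in which the tool goes at most 41.7 mm and 7.16 degrees, less where a joint would pass 70% of its speed; a pose out of reach is approached as far as the arm can. A call with a gripper value outside its range is refused whole. The fingers move at their own pace and stop on an object; the grip force is fixed at half the most. Time passes only in rows, so rows that repeat a pose let the fingers close. It gives the time, the measured TCP pose, the force and the opening at its end, in the units of the state.
- sense(): the state, without advancing time (a new reading comes with each control period).
- grab_frame(name): name is "scene" or "top" or "wrist"; returns a dict with "pixels" (384x512x3 uint8, red, green, blue), "fx", "fy", "cx", "cy" (pixels), "world_to_cam" (4x4, takes a point from world to camera coordinates). Camera axes: x right, y down, z forward; pixel columns grow to the right and rows downward; lengths in m; the calibration is good to about 2 mm. A picture is of the moment at which its call begins. There is no depth.
- finish_job(): hands the job in, once; it reports no verdict.
The state is a dict: "time": time; "joint_pos": joint angles; "qd": joint speeds; "joint_efforts": joint torques, N m; "eef_pos": TCP position; "orientation": TCP orientation; "ft_force": force on the tool from outside, world axes, zero at the start; "ft_torque": the same for the moment, N m; "opening": opening from 0.0 (shut) to 1.0 (fully open).
Only numpy, scipy, OpenCV 4.12 (cv2) and the standard library are available. Lean on these libraries where they do the work, as an engineer would, in place of code of your own. Each camera call takes 0.05 s, during which the arm holds its last target. There are 200 camera calls.

## Working session

There is one attempt and no reset: what is moved stays moved. The work goes in short steps, Python scripts to look and compute and a tool call to move; the robot and the scene stay as the last step left them, time stands still between calls to the robot, and variables do not carry over. Pictures are saved under pics/ and viewed, about 8 in all and at most 12, crops included, and the job is handed in when it is done.

Besides the shell and the picture viewer there is one more tool, called after ">>>" in YAML: its name, and indented under it one key for each argument. move_arm: Moves the arm, as the interface text tells. Its arguments: {"type":"object","properties":{"targets":{"type":"array","items":{"type":"number"}}},"required":["targets"]}

```bash
mkdir -p pics; ls
python3 - <<'E'
from cell import *
import cv2,numpy as np
s=sense();print({k:np.round(v,3).tolist() for k,v in s.items()})
ims=[]
for n in ["scene","top"]:
    f=grab_frame(n);np.savez(f'pics/{n}0.npz',**f)
    print(n,f['fx'],f['fy'],f['cx'],f['cy'],np.round(f['world_to_cam'],4).tolist())
    cv2.imwrite(f'pics/{n}0.png',cv2.resize(f['pixels'][:,:,::-1],(800,600),interpolation=cv2.INTER_CUBIC))
E
```

```text
pics
{'time': 0.0, 'joint_pos': [-1.224, 0.435, 0.025, 1.574, -0.012, 1.134, -0.075], 'qd': [0.001, -0.0, -0.001, -0.002, -0.002, 0.0, -0.001], 'joint_efforts': [-0.0, -67.046, 1.025, -31.622, 0.016, 0.012, -0.0], 'eef_pos': [0.272, 0.562, 0.231], 'orientation': [0.223, 0.975, -0.001, -0.0], 'ft_force': [0.824, -0.236, -0.964], 'ft_torque': [-0.033, 0.003, 0.079], 'opening': 0.999}
scene 445.1570020144796 445.1570020144796 250.28295404437324 194.67132928312935 [[0.5019, -0.8649, 0.0038, -0.3394], [-0.3471, -0.2054, -0.915, 0.248], [0.7922, 0.458, -0.4033, 0.8194], [0.0, 0.0, 0.0, 1.0]]
top 497.7973471879683 497.7973471879683 249.10261730662282 188.47851407355702 [[-0.0241, -0.9997, 0.0031, -0.0581], [-0.9837, 0.0231, -0.1785, 0.5461], [0.1784, -0.0073, -0.9839, 1.3926], [0.0, 0.0, 0.0, 1.0]]
```

View pics/top0.png

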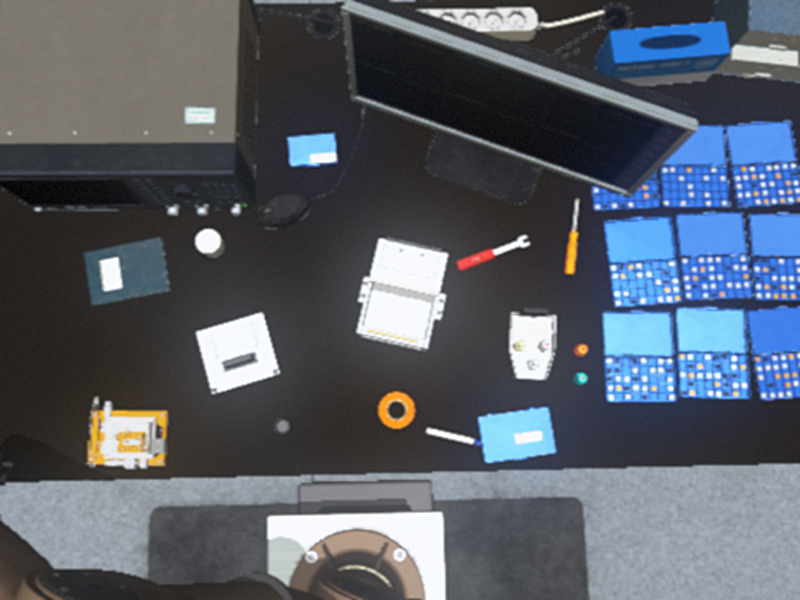

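View pics/scene0.png

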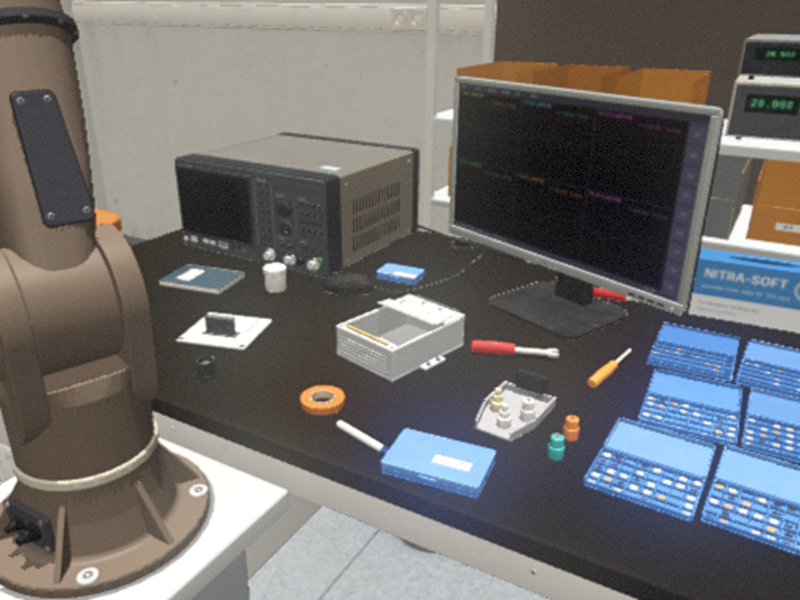

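The top view shows the case at about (402,293), its bar at the lower (robot-side) edge. The tray is at (532,345) with its mouth towards the robot and its grip at (537,312). The cover is at (238,352) with a dark grip at (240,362), the jar at (208,242) and the red wrench at (492,253). The orange and turquoise parts at (581,350) and (581,379) are decoys lying outside the tray.

```bash
cat > h.py <<'E'
import numpy as np,cv2
from scipy.spatial.transform import Rotation as R
def ray(f,uv,z):
    W=np.array(f['world_to_cam']);Rm=W[:3,:3];c=-Rm.T@W[:3,3]
    d=np.array([(uv[0]-f['cx'])/f['fx'],(uv[1]-f['cy'])/f['fy'],1.])
    d=Rm.T@d; return c+d*(z-c[2])/d[2]
def proj(f,p):
    W=np.array(f['world_to_cam']);q=W[:3,:3]@np.array(p)+W[:3,3]
    return np.array([f['fx']*q[0]/q[2]+f['cx'],f['fy']*q[1]/q[2]+f['cy']])
E
python3 - <<'E'
from h import *
f=dict(np.load('pics/top0.npz'));im=f['pixels'];s=1.5625
hsv=cv2.cvtColor(im,cv2.COLOR_RGB2HSV)
m=((hsv[...,2]>95)&(hsv[...,1]<90)).astype(np.uint8)
n,l,st,ce=cv2.connectedComponentsWithStats(m)
for i in range(1,n):
    x,y,w,h,a=st[i]
    if a>60 and 50<x<370 and 110<y<290:
        c=cv2.findContours((l==i).astype(np.uint8),0,2)[0][0]
        r=cv2.minAreaRect(c);b=cv2.boxPoints(r)
        print(i,st[i],'rect',np.round(r[0],1),np.round(r[1],1),round(r[2],1))
        for z in (0.004,.056): print('  z',z,[np.round(ray(f,p+.0,z)[:2]*1000).tolist() for p in b])
        if a<4000:
            ap=cv2.approxPolyDP(cv2.convexHull(c),2,True)[:,0]
            print('  poly z.01',[(p.tolist(),np.round(ray(f,p,.01)[:2]*1000).tolist()) for p in ap])
# crops
def crop(x0,y0,x1,y1,w,h): return cv2.resize(im[y0:y1,x0:x1,::-1],(w,h),interpolation=cv2.INTER_CUBIC)
a=crop(220,145,300,235,400,450);b=crop(310,190,390,280,400,450)
g=dict(np.load('pics/scene0.npz'))['pixels']
cv2.imwrite('pics/c1.png',np.hstack([a,b]))
E
```

```text
65 [365 127   6  21  76] rect [368.  137.1] [ 3.6 20.4] 6.7
  z 0.004 [[672.0, -426.0], [736.0, -438.0], [735.0, -449.0], [671.0, -437.0]]
  z 0.056 [[659.0, -413.0], [720.0, -425.0], [719.0, -435.0], [657.0, -424.0]]
  poly z.01 [([370, 127], [733.0, -444.0]), ([369, 144], [680.0, -438.0]), ([365, 147], [671.0, -425.0]), ([367, 130], [724.0, -434.0])]
87 [124 146  18  18 254] rect [132.5 154.5] [17. 17.] 90.0
  z 0.004 [[693.0, 305.0], [691.0, 253.0], [638.0, 252.0], [640.0, 304.0]]
  z 0.056 [[678.0, 292.0], [677.0, 242.0], [626.0, 241.0], [627.0, 291.0]]
  poly z.01 [([128, 147], [688.0, 291.0]), ([136, 146], [690.0, 267.0]), ([141, 151], [674.0, 252.0]), ([138, 163], [637.0, 260.0]), ([125, 158], [654.0, 300.0]), ([124, 152], [672.0, 303.0])]
88 [315 150  25  14 142] rect [326.9 157.8] [ 8.1 24.3] 64.7
  z 0.004 [[638.0, -270.0], [668.0, -338.0], [645.0, -348.0], [615.0, -280.0]]
  z 0.056 [[625.0, -263.0], [655.0, -329.0], [633.0, -337.0], [603.0, -272.0]]
  poly z.01 [([339, 155], [648.0, -345.0]), ([318, 163], [625.0, -280.0]), ([315, 161], [631.0, -272.0]), ([334, 150], [664.
[... 2164 characters left out ...]
90.0, -130.0], [303.0, -134.0], [281.0, -223.0], [267.0, -219.0]]
  z 0.056 [[290.0, -127.0], [303.0, -131.0], [281.0, -217.0], [268.0, -214.0]]
  poly z.01 [([272, 275], [296.0, -131.0]), ([274, 273], [302.0, -137.0]), ([300, 279], [283.0, -212.0]), ([303, 283], [272.0, -220.0]), ([275, 278], [288.0, -140.0])]
254 [328 275  20  10 145] rect [337.6 279.3] [ 7.6 19. ] 81.9
  z 0.004 [[287.0, -293.0], [293.0, -348.0], [272.0, -349.0], [266.0, -295.0]]
  z 0.056 [[287.0, -285.0], [293.0, -337.0], [272.0, -339.0], [266.0, -286.0]]
  poly z.01 [([347, 278], [283.0, -347.0]), ([345, 282], [271.0, -341.0]), ([332, 284], [267.0, -303.0]), ([328, 279], [281.0, -292.0]), ([341, 275], [292.0, -331.0])]
```

View pics/c1.png

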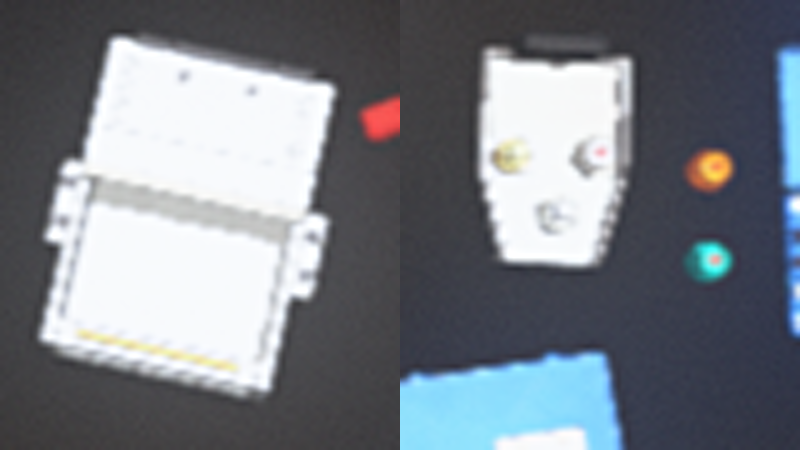

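The left crop shows the case turned by about -13°, with the brass bar from (80,332) to (235,368) and the lap edge near (95,178) to (300,222). The right crop shows the tray with brass at (512,155), the red-ended termination at (597,153) and the tall white adapter at (555,215). The orange (712,168) and turquoise (710,260) parts are decoys outside the tray, so I leave them alone. The tray yaw is about -7.5° and its grip is near (510,-345) mm, so I set out towards it.

>>> move_arm:
  targets: [45, -609, -714, 31, 0, 0, 72, 45, -609, -714, 31, 0, 0, 72, 45, -609, -714, 31, 0, 0, 72, 45, -609, -714, 31, 0, 0, 72, 45, -609, -714, 31, 0, 0, 72, 45, -609, -714, 31, 0, 0, 72, 45, -609, -714, 31, 0, 0, 72, 45, -609, -714, 31, 0, 0, 72, 45, -609, -714, 31, 0, 0, 72, 45, -609, -714, 31, 0, 0, 72]

```text
time: 0.93
eef_pos: [0.3771, 0.158, 0.2174]
orientation: [0.753, 0.658, 0.0, -0.0]
ft_force: [1.3, -0.2, 0.2]
opening: 0.526
```

```bash
cat >> h.py <<'E'
def go(s,p,tooly=None,q=None):
    "shift mm / turn deg in tool axes to reach TCP p (m), tool down with jaw axis at world angle tooly (deg)"
    Rc=R.from_quat(s['orientation'])
    if q is None:
        best=None
        for k in (0,180):
            a=np.radians(tooly+k);y=np.array([np.cos(a),np.sin(a),0]);z=np.array([0,0,-1.])
            Rt=R.from_matrix(np.c_[np.cross(y,z),y,z]);rv=(Rc.inv()*Rt).as_rotvec(degrees=True)
            if best is None or np.linalg.norm(rv)<np.linalg.norm(best): best=rv
        rv=best
    else: rv=(Rc.inv()*q).as_rotvec(degrees=True)
    t=Rc.inv().apply(np.array(p)-s['eef_pos'])*1000
    return np.round(t,1).tolist(),np.round(rv,1).tolist()
def st(s):
    m=R.from_quat(s['orientation']).as_matrix()
    print('t',round(s['time'],2),'pos',np.round(np.array(s['eef_pos'])*1000,1),'toolz',np.round(m[:,2],3),'yaw_y',round(np.degrees(np.arctan2(m[1,1],m[0,1])),2),'F',np.round(s['ft_force'],1),'T',np.round(s['ft_torque'],2),'op',round(float(s['opening'])*85.4,1),'q',np.round(s['joint_pos'],2))
E
python3 - <<'E'
from cell import *
from h import *
s=sense();st(s);print(go(s,[.51,-.345,.2],-7.5))
f=dict(np.load('pics/top0.npz'))
for uv in [(288,88),(240,62),(340,112)]: print([np.round(ray(f,uv,z)[:2],3) for z in (0,.1,.2,.3)])
E
```

```text
t 0.93 pos [377.1 158.  217.4] toolz [-0.  0. -1.] yaw_y -7.74 F [ 1.3 -0.2  0.2] T [-0.01  0.    0.01] op 44.9 q [-0.9   0.08  0.41  2.11 -0.04  0.96 -0.61]
([-480.5, 199.4, 17.2], [-0.0, -0.0, -0.2])
[array([ 0.868, -0.2  ]), array([ 0.829, -0.191]), array([ 0.789, -0.181]), array([ 0.75 , -0.172])]
[array([ 0.958, -0.053]), array([ 0.912, -0.053]), array([ 0.866, -0.054]), array([ 0.821, -0.054])]
[array([ 0.787, -0.358]), array([ 0.753, -0.337]), array([ 0.719, -0.317]), array([ 0.685, -0.297])]
```

>>> move_arm:
  targets: [45, -480, 200, 17, 0, 0, 0, 45, -480, 200, 17, 0, 0, 0, 45, -480, 200, 17, 0, 0, 0, 45, -480, 200, 17, 0, 0, 0, 45, -480, 200, 17, 0, 0, 0, 45, -480, 200, 17, 0, 0, 0, 45, -480, 200, 17, 0, 0, 0, 45, -480, 200, 17, 0, 0, 0, 45, -480, 200, 17, 0, 0, 0, 45, -480, 200, 17, 0, 0, 0]

```text
time: 1.77
eef_pos: [0.4868, -0.2437, 0.2036]
orientation: [0.751, 0.66, 0.0, -0.0]
ft_force: [2.0, 1.1, 0.2]
opening: 0.528
```

Run:
```python
from cell import *
from h import *
s=sense();st(s);print(go(s,[.51,-.345,.2],-7.5))
```

```text
t 1.77 pos [ 486.8 -243.7  203.6] toolz [-0.  0. -1.] yaw_y -7.36 F [2.  1.1 0.2] T [ 0.07 -0.05  0.03] op 45.1 q [-0.14  0.37  0.68  1.85 -0.27  1.02  0.53]
([-97.5, 36.0, 3.5], [-0.0, -0.0, 0.1])
```

>>> move_arm:
  targets: [40, -98, 36, 4, 0, 0, 0, 40, -98, 36, 4, 0, 0, 0, 40, -98, 36, 4, 0, 0, 0, 40, -98, 36, 4, 0, 0, 0, 40, -98, 36, 4, 0, 0, 0]

```text
time: 2.18
eef_pos: [0.509, -0.3451, 0.1991]
orientation: [0.752, 0.659, -0.001, -0.0]
ft_force: [-0.7, 0.7, -1.0]
opening: 0.467
```

Run:
```python
from cell import *
from h import *
s=sense();st(s);f=grab_frame("wrist");np.savez('pics/w1.npz',**f)
cv2.imwrite('pics/w1.png',f['pixels'][:,:,::-1])
W=np.array(f['world_to_cam']);print('cam',-W[:3,:3].T@W[:3,3],'fwd',W[2,:3])
a=np.radians(-7.5);o=np.array([.451,-.337])
for p in [(59,0,42),(65,25,42),(53,25,42),(65,-25,42),(53,-25,42),(-65,28,3),(-65,-28,3)]:
    q=o+np.array([np.cos(a)*p[0]-np.sin(a)*p[1],np.sin(a)*p[0]+np.cos(a)*p[1]])/1000
    print(p,np.round(proj(f,[*q,p[2]/1000])))
```

```text
t 2.18 pos [ 509.  -345.1  199.1] toolz [-0.002 -0.    -1.   ] yaw_y -7.55 F [-0.7  0.7 -1. ] T [ 0.01 -0.05  0.  ] op 39.9 q [ 0.06  0.5   0.66  1.68 -0.34  1.08  0.7 ]
cam [ 0.5176067  -0.27572095  0.34134794] fwd [-0.03755187 -0.27120531 -0.96178872]
(59, 0, 42) [256. 178.]
(65, 25, 42) [262. 154.]
(53, 25, 42) [251. 154.]
(65, -25, 42) [262. 201.]
(53, -25, 42) [251. 201.]
(-65, 28, 3) [148. 146.]
(-65, -28, 3) [152. 194.]
```

View pics/w1.png

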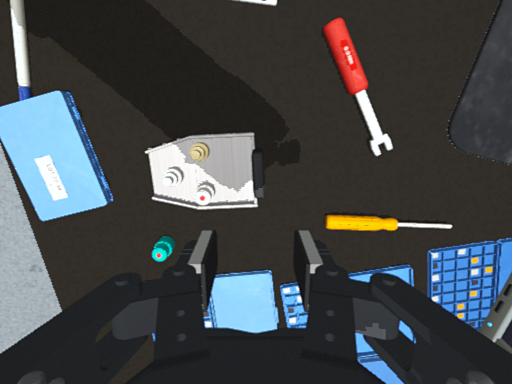

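The wrist view shows the tray with its grip dark at about (253-265, 148-195), brass at (199,151), the tall adapter at (173,178), and the red-ended termination at (203,195). The turquoise decoy is outside the tray at (162,249). I'll measure the grip by mask.

Run:
```python
from h import *
f=dict(np.load('pics/w1.npz'));im=f['pixels'];hsv=cv2.cvtColor(im,cv2.COLOR_RGB2HSV)
sub=im[120:225,225:310].astype(int).sum(2)
for y in range(140,206,5): print(y,im[y,246:275:2].astype(int).sum(1).tolist())
m=np.zeros(im.shape[:2],np.uint8);m[125:215,140:262]=((hsv[...,2]>110)&(hsv[...,1]<60))[125:215,140:262]
c=max(cv2.findContours(m,0,2)[0],key=cv2.contourArea)
ap=cv2.approxPolyDP(cv2.convexHull(c),2.5,True)[:,0]
for p in ap: print(p,np.round(ray(f,p,.015)[:2]*1000),np.round(ray(f,p,.003)[:2]*1000))
```

```text
140 [546, 552, 543, 537, 232, 82, 90, 93, 90, 94, 96, 91, 90, 98, 91]
145 [543, 551, 544, 501, 332, 76, 93, 91, 92, 90, 85, 87, 92, 94, 85]
150 [539, 552, 555, 348, 59, 70, 68, 69, 81, 94, 93, 95, 88, 89, 92]
155 [533, 550, 520, 125, 154, 154, 151, 141, 86, 84, 95, 91, 91, 93, 97]
160 [534, 544, 520, 127, 142, 156, 144, 144, 101, 104, 97, 98, 101, 94, 90]
165 [530, 538, 556, 156, 135, 148, 141, 143, 110, 98, 88, 89, 130, 140, 137]
170 [531, 534, 555, 222, 133, 146, 143, 137, 116, 125, 138, 140, 140, 129, 135]
175 [527, 531, 549, 281, 115, 153, 145, 140, 120, 97, 137, 135, 138, 139, 141]
180 [523, 527, 685, 423, 97, 144, 142, 139, 122, 107, 138, 143, 138, 144, 144]
185 [762, 753, 763, 699, 63, 144, 142, 134, 126, 138, 140, 141, 145, 140, 144]
190 [752, 748, 762, 700, 140, 244, 257, 262, 240, 145, 143, 142, 140, 138, 143]
195 [749, 744, 755, 765, 339, 230, 254, 257, 243, 148, 144, 140, 144, 140, 148]
200 [512, 673, 606, 587, 608, 672, 112, 142, 143, 138, 130, 138, 138, 142, 139]
205 [753, 753, 765, 765, 765, 762, 233, 131, 140, 142, 140, 134, 138, 137, 144]
[253 133] [ 512. -301.] [ 511. -302.]
[257 206] [ 505. -384.] [ 505. -388.]
[197 209] [ 435. -379.] [ 432. -382.]
[152 199] [ 386. -360.] [ 381. -363.]
[145 153] [ 390. -306.] [ 385. -308.]
[148 148] [ 395. -302.] [ 390. -302.]
[188 136] [ 441. -295.] [ 438. -295.]
```

>>> move_arm:
  targets: [34, 4, 1.5, 40, 0, 0, -2, 34, 4, 1.5, 80, 0, 0, -2, 34, 4, 1.5, 120, 0, 0, -2, 34, 4, 1.5, 150, 0, 0, -2, 34, 4, 1.5, 170, 0, 0, -2, 34, 4, 1.5, 182, 0, 0, -2, 34, 4, 1.5, 187, 0, 0, -2, 34, 4, 1.5, 187, 0, 0, -2]

```text
time: 2.9
eef_pos: [0.5119, -0.3388, 0.0126]
orientation: [0.739, 0.673, 0.0, -0.001]
ft_force: [-0.8, -0.1, -1.6]
opening: 0.395
```

Run:
```python
from cell import *
from h import *
s=sense();st(s)
```

```text
t 2.9 pos [ 511.9 -338.8   12.6] toolz [-0.001  0.001 -1.   ] yaw_y -5.33 F [-0.8 -0.1 -1.6] T [0.04 0.02 0.03] op 33.8 q [ 0.16  0.72  0.51  1.83 -0.5   0.73  0.86]
```

>>> move_arm:
  targets: [0, 0, 0, 0, 0, 0, 0, 0, 0, 0, 0, 0, 0, 0, 0, 0, 0, 0, 0, 0, 0, 0, 0, 0, 0, 0, 0, 0, 0, 0, 0, 0, 0, 0, 0, 0, 0, 0, 0, 0, 0, 0]

```text
time: 3.4
eef_pos: [0.5129, -0.3405, 0.0147]
orientation: [0.74, 0.673, 0.001, 0.001]
ft_force: [0.0, 0.5, 7.6]
opening: 0.126
```

Run:
```python
from cell import *
from h import *
s=sense();st(s)
```

```text
t 3.4 pos [ 512.9 -340.5   14.7] toolz [ 0.003 -0.001 -1.   ] yaw_y -5.39 F [0.  0.5 7.6] T [0.24 0.23 0.04] op 10.7 q [ 0.16  0.71  0.51  1.83 -0.5   0.73  0.86]
```

>>> move_arm:
  targets: [0, 0, 0, -3, 0, 0, 0, 0, 0, 0, -10, 0, 0, 0, 0, 0, 0, -22, 0, 0, 0, 0, 0, 0, -40, 0, 0, 0, 0, 0, 0, -60, 0, 0, 0, 0, 0, 0, -80, 0, 0, 0, 0, 0, 0, -100, 0, 0, 0, 0, 0, 0, -115, 0, 0, 0, 0, 0, 0, -125, 0, 0, 0, 0, 0, 0, -130, 0, 0, 0]

```text
time: 4.23
eef_pos: [0.5122, -0.3403, 0.145]
orientation: [0.74, 0.673, 0.0, 0.001]
ft_force: [-0.4, 0.3, -2.9]
opening: 0.132
```

Run:
```python
from cell import *
from h import *
s=sense();st(s)
f=grab_frame("top");np.savez('pics/t1.npz',**f);im=f['pixels'];hsv=cv2.cvtColor(im,cv2.COLOR_RGB2HSV).astype(int)
m=np.zeros(im.shape[:2],np.uint8);m[200:230,230:275]=((hsv[...,0]>18)&(hsv[...,0]<35)&(hsv[...,1]>60))[200:230,230:275]
pts=np.argwhere(m)[:,::-1].astype(np.float32)
r=cv2.minAreaRect(pts+0.0);print('bar',r,len(pts))
vx,vy,x0,y0=cv2.fitLine(pts,2,0,.01,.01).ravel();t=(pts-[x0,y0])@[vx,vy];print(t.min(),t.max())
A=ray(f,(x0+vx*t.min(),y0+vy*t.min()),.061)*1000;B=ray(f,(x0+vx*t.max(),y0+vy*t.max()),.061)*1000;print(A,B,np.linalg.norm(A-B),'yaw',np.degrees(np.arctan2(B[0]-A[0],-(B[1]-A[1]))))
# rear corners, lap edge from crop
for n,u,v,z in [('RL',242.4,152.6,.06),('RR',287,162.6,.06),('FL',228.4,213,.056),('FR',273.6,222,.056),('lapL',238.6,180.5,.071),('lapR',280.6,189.6,.071)]:
    print(n,np.round(ray(f,(u,v),z)*1000))
cv2.imwrite('pics/t1.png',cv2.resize(im[130:270,200:380,::-1],(756,588),interpolation=cv2.INTER_CUBIC))
```

```text
t 4.23 pos [ 512.2 -340.3  145. ] toolz [ 0.002 -0.001 -1.   ] yaw_y -5.4 F [-0.4  0.3 -2.9] T [-0.02 -0.2  -0.03] op 11.2 q [ 0.08  0.55  0.62  1.74 -0.38  0.97  0.76]
bar ((250.0, 214.5), (22.56102752685547, 0.0), -167.19573974609375) 2
-11.280514 11.280514
[475.02789584 -40.61362063  61.        ] [ 459.22713097 -102.84755297   61.        ] 64.20846132005973 yaw -14.245986542708161
RL [649. -54.  60.]
RR [ 616. -183.   60.]
FL [474. -10.  56.]
FR [ 445. -138.   56.]
lapL [564. -41.  71.]
lapR [ 535. -161.   71.]
```

View pics/t1.png

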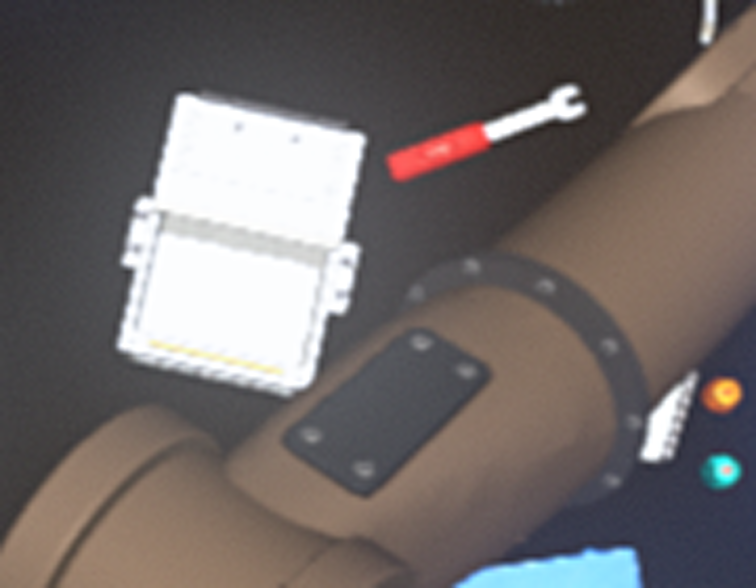

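The top view has the case corners at crop (178,95), (365,130), (120,348) and (310,390). They give a case centre of (546,-96) mm, yaw -14°, and sides of 180 and 132 mm, which match the given size. The arm hides the tray, and the load of about 3 N matches tray plus parts. Next I carry the tray level to the case, with gentle acceleration.

>>> move_arm:
  targets: [0, 5, 2, 0, 0, 0, 0.2, 0, 16, 8, 2, 0, 0, 0.6, 0, 35, 17, 4, 0, 0, 1.3, 0, 60, 29, 6, 0, 0, 2.2, 0, 92, 45, 10, 0, 0, 3.4, 0, 127, 62, 14, 0, 0, 4.7, 0, 162, 78, 18, 0, 0, 6, 0, 192, 93, 21, 0, 0, 7.1, 0, 215, 104, 23, 0, 0, 8, 0, 231, 112, 25, 0, 0, 8.6]

```text
time: 5.12
eef_pos: [0.6462, -0.1143, 0.1157]
orientation: [0.787, 0.617, -0.0, -0.002]
ft_force: [-0.5, -1.4, -3.5]
opening: 0.127
```

```bash
cat >> h.py <<'E'
C0=np.array([.546,-.096]);CY=-14.
def case2w(p,c=C0,yaw=CY):
    a=np.radians(yaw);return np.array([c[0]+(np.cos(a)*p[0]-np.sin(a)*p[1])/1000,c[1]+(np.sin(a)*p[0]+np.cos(a)*p[1])/1000,p[2]/1000])
def pour(s,lipc,th,lip_tool=(0,-124,11.7),yaw=CY):
    a=np.radians(yaw);y=np.array([np.cos(a),np.sin(a),0]);z=np.array([0,0,-1.])
    q=R.from_matrix(np.c_[np.cross(y,z),y,z])*R.from_euler('x',-th,degrees=True)
    return go(s,case2w(lipc)-q.apply(np.array(lip_tool)/1000),q=q)
E
python3 - <<'E'
from cell import *
from h import *
s=sense();st(s)
f=grab_frame("wrist");np.savez('pics/w2.npz',**f)
g=grab_frame("scene");np.savez('pics/s2.npz',**g)
a=cv2.resize(f['pixels'],(400,300),interpolation=cv2.INTER_AREA);b=cv2.resize(g['pixels'][140:330,180:433],(400,300))
cv2.imwrite('pics/p6.png',np.hstack([a,b])[:,:,::-1])
for l,t in [((-22,0,85),0),((-22,0,80),14),((-22,0,72),28),((-22,0,62),42),((-22,0,58),50),((-22,0,56),60)]: print(t,pour(s,l,t))
E
```

```text
t 5.12 pos [ 646.2 -114.3  115.7] toolz [-0.002  0.002 -1.   ] yaw_y -13.78 F [-0.5 -1.4 -3.5] T [-0.07 -0.21  0.03] op 10.8 q [-0.31  0.66  0.64  1.65 -0.46  0.99  0.25]
0 ([-6.5, 0.4, 19.0], [-0.2, -0.1, 0.2])
14 ([-6.5, -6.2, -5.7], [-14.2, -0.1, 0.2])
28 ([-6.4, -19.7, -24.8], [-28.2, -0.1, 0.2])
42 ([-6.3, -39.4, -37.9], [-42.2, -0.2, 0.2])
50 ([-6.2, -53.0, -44.7], [-50.2, -0.2, 0.2])
60 ([-6.1, -71.9, -53.4], [-60.2, -0.2, 0.1])
```

View pics/p6.png

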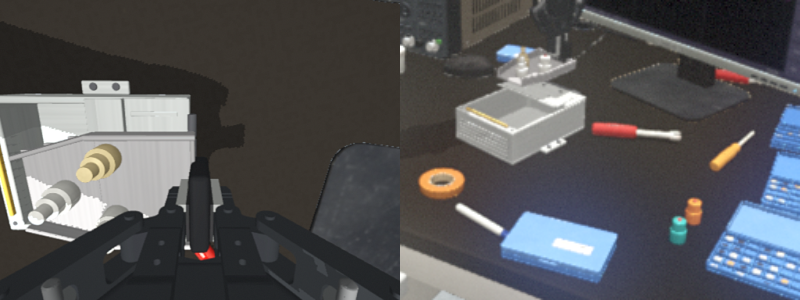

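Tray level over the case, all three parts upright in it (left picture: brass (100,163), tall (52,203)). Now tip slowly.

>>> move_arm:
  targets: [0, -2, -1, 0, -3, 0, 0, 0, -5, -3, -1, -8, 0, 0, 0, -6, -6, -6, -14, 0, 0, 0, -6, -11, -13, -19, 0, 0, 0, -6, -16, -20, -24, 0, 0, 0, -6, -20, -25, -28, 0, 0, 0, -6, -25, -29, -32, 0, 0, 0, -6, -30, -33, -36, 0, 0, 0, -6, -35, -36, -39, 0, 0, 0, -6, -40, -38, -42, 0, 0]

```text
time: 6.05
eef_pos: [0.6138, -0.1157, 0.1872]
orientation: [0.749, 0.584, 0.19, 0.248]
ft_force: [0.1, 0.2, -3.2]
opening: 0.133
```

Run:
```python
from cell import *
from h import *
s=sense();st(s)
lip=s['eef_pos']+R.from_quat(s['orientation']).apply([0,-.124,.0117]);print(lip)
for l,t in [((-22,0,60),46),((-22,0,58),52),((-22,0,57),60)]: print(t,pour(s,l,t))
```

```text
t 6.05 pos [ 613.8 -115.7  187.2] toolz [ 0.575 -0.149 -0.804] yaw_y -13.93 F [ 0.1  0.2 -3.2] T [0.21 0.77 0.03] op 11.4 q [-0.63  0.3   0.81  2.26 -1.28  0.12  1.09]
[ 0.52371139 -0.09342332  0.10409051]
46 ([2.8, -29.7, 15.2], [-9.5, 0.3, 0.1])
52 ([2.8, -34.9, 4.4], [-15.5, 0.3, 0.1])
60 ([2.7, -42.8, -10.5], [-23.5, 0.3, 0.1])
```

The tilt stopped at 36.5° with joint 6 at its lower limit (0.12) and joint 5 near its limit, so pouring outward won't reach 45°. A sideways tilt should have room: tray on the right of the case, mouth towards the case's +y. I'll level the tray first, then turn it.

```bash
cat >> h.py <<'E'
def rows(s,L,claw=0):
    o=[]
    for t,r in L: o+= [claw]+[round(v) for v in t]+[round(v,1) for v in r]
    print(o)
E
python3 - <<'E'
from cell import *
from h import *
s=sense();st(s)
L=[pour(s,(-22,0,104),t) for t in (35,32,28,23,18,12,7,3,0,0)]
rows(s,L)
f=grab_frame("wrist");np.savez('pics/w3.npz',**f)
cv2.imwrite('pics/p7.png',f['pixels'][:,:,::-1])
E
```

```text
t 6.05 pos [ 613.8 -115.7  187.2] toolz [ 0.575 -0.149 -0.804] yaw_y -13.93 F [ 0.1  0.2 -3.2] T [0.21 0.77 0.03] op 11.4 q [-0.63  0.3   0.81  2.26 -1.28  0.12  1.09]
[0, 3, 0, 3, 1.5, 0.3, 0.1, 0, 3, 1, 10, 4.5, 0.3, 0.0, 0, 3, 0, 19, 8.5, 0.3, 0.0, 0, 3, 0, 29, 13.5, 0.3, 0.0, 0, 3, -2, 40, 18.5, 0.3, 0.0, 0, 3, -6, 53, 24.5, 0.3, -0.0, 0, 3, -10, 63, 29.5, 0.3, -0.0, 0, 3, -14, 70, 33.5, 0.3, -0.0, 0, 3, -17, 76, 36.5, 0.3, -0.0, 0, 3, -17, 76, 36.5, 0.3, -0.0]
```

View pics/p7.png

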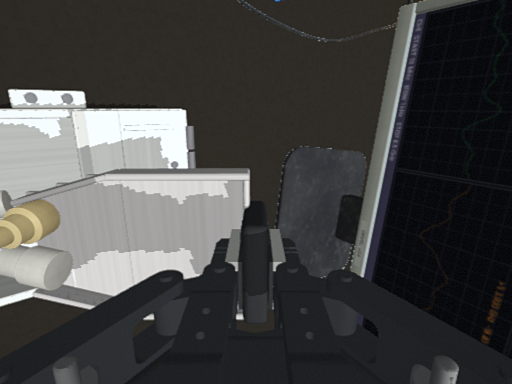

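The wrist view shows brass at (30,220) and a white part at (40,265) near the mouth. They are possibly tipped but still on the tray, and the lip is over the opening. I keep the lip over the case, ease the tilt to about 25° and swing the tray's yaw to the right.

Run:
```python
from cell import *
from h import *
s=sense();st(s)
L=[]
for i in range(1,11):
    a=i/10; e=a*a*(3-2*a)
    L.append(pour(s,(-22-8*e,-3*e,104-10*e),36.5-11.5*min(1,i/5),yaw=-14-45*e))
rows(s,L)
```

```text
t 6.1 pos [ 613.7 -113.8  190.1] toolz [ 0.58  -0.149 -0.801] yaw_y -13.84 F [-2.7 -1.9 -2.7] T [ 0.11  1.08 -0.06] op 11.2 q [-0.65  0.29  0.83  2.26 -1.29  0.12  1.09]
[0, -1, -1, 8, 2.6, -0.5, 1.1, 0, -7, -2, 13, 4.9, -2.4, 4.0, 0, -17, -5, 18, 7.2, -5.1, 8.3, 0, -29, -9, 22, 9.4, -8.2, 13.6, 0, -42, -14, 25, 11.7, -11.3, 19.4, 0, -53, -20, 22, 11.6, -14.7, 25.2, 0, -63, -27, 19, 11.5, -17.9, 30.4, 0, -71, -33, 16, 11.4, -20.5, 34.8, 0, -76, -38, 13, 11.3, -22.2, 37.7, 0, -78, -39, 12, 11.3, -22.9, 38.8]
```

>>> move_arm:
  targets: [0, -1, -1, 8, 2.6, -0.5, 1, 0, -7, -2, 13, 5, -2.4, 4, 0, -17, -5, 18, 7.2, -5, 8.3, 0, -29, -9, 22, 9.4, -8.2, 13.6, 0, -42, -14, 25, 11.7, -11.3, 19.4, 0, -53, -20, 22, 11.6, -14.7, 25.2, 0, -63, -27, 19, 11.5, -18, 30.4, 0, -71, -33, 16, 11.4, -20.5, 34.8, 0, -76, -38, 13, 11.3, -22.2, 37.7, 0, -78, -39, 12, 11.3, -22.9, 38.8]

```text
time: 6.93
eef_pos: [0.5712, -0.1852, 0.1546]
orientation: [0.942, 0.259, 0.054, 0.207]
ft_force: [-0.2, 0.3, -2.3]
opening: 0.127
```

Run:
```python
from cell import *
from h import *
s=sense();st(s)
lip=s['eef_pos']+R.from_quat(s['orientation']).apply([0,-.124,.0117]);print(lip,case2w((-30,-3,94)))
L=[]
for i in range(1,11):
    a=i/10; e=a*a*(3-2*a)
    L.append(pour(s,(-30-5*e,-3-7*e,94-14*e),25,yaw=-59-45*e))
rows(s,L)
```

```text
t 6.93 pos [ 571.2 -185.2  154.6] toolz [ 0.209 -0.362 -0.908] yaw_y -59.17 F [-0.2  0.3 -2.3] T [0.46 0.32 0.06] op 10.8 q [-0.84  0.71  1.3   2.07 -0.7   0.61 -0.22]
[ 0.51591958 -0.09269736  0.09206894] [ 0.51616536 -0.09165323  0.094     ]
[0, -2, 0, -2, -0.3, -0.1, 1.0, 0, -9, -1, -1, -0.3, -1.6, 4.1, 0, -19, -2, 0, -0.2, -3.7, 8.7, 0, -31, -5, 0, -0.2, -6.3, 14.2, 0, -44, -10, 1, -0.2, -9.1, 20.3, 0, -57, -15, 1, -0.2, -11.9, 26.3, 0, -68, -21, 0, -0.2, -14.4, 31.9, 0, -76, -27, -1, -0.2, -16.6, 36.4, 0, -82, -31, -2, -0.1, -18.0, 39.5, 0, -84, -33, -2, -0.1, -18.5, 40.7]
```

>>> move_arm:
  targets: [0, -2, 0, -2, -0.3, 0, 1, 0, -9, -1, -1, -0.3, -1.6, 4, 0, -19, -2, 0, -0.2, -3.7, 8.7, 0, -31, -5, 0, -0.2, -6.3, 14.2, 0, -44, -10, 1, -0.2, -9.1, 20.3, 0, -57, -15, 1, -0.2, -12, 26.3, 0, -68, -21, 0, -0.2, -14.4, 32, 0, -76, -27, -1, -0.2, -16.6, 36.4, 0, -82, -31, -2, -0.1, -18, 39.5, 0, -84, -33, -2, -0.1, -18.5, 40.7]

```text
time: 7.77
eef_pos: [0.4838, -0.2021, 0.1434]
orientation: [0.969, -0.119, -0.026, 0.214]
ft_force: [-0.5, 0.3, -2.8]
opening: 0.129
```

Run:
```python
from cell import *
from h import *
s=sense();st(s)
lip=s['eef_pos']+R.from_quat(s['orientation']).apply([0,-.124,.0117]);print(lip,case2w((-35,-10,80)))
L=[]
for i in range(1,11):
    a=i/10
    L.append(pour(s,(-35,-10-8*a,80-20*a),25+25*a,yaw=-104))
rows(s,L)
f=grab_frame("wrist");g=grab_frame("scene")
a=cv2.resize(f['pixels'],(400,300),interpolation=cv2.INTER_AREA);b=cv2.resize(g['pixels'][140:330,180:433],(400,300))
cv2.imwrite('pics/p8.png',np.hstack([a,b])[:,:,::-1])
```

```text
t 7.77 pos [ 483.8 -202.1  143.4] toolz [-0.101 -0.41  -0.907] yaw_y -104.03 F [-0.5  0.3 -2.8] T [ 0.55 -0.13  0.07] op 11.0 q [-0.81  0.78  1.3   2.02 -0.43  0.84 -1.16]
[ 0.50991457 -0.09779933  0.08046218] [ 0.50962043 -0.09723569  0.08      ]
[0, 0, -1, -3, -2.6, -0.1, -0.0, 0, 0, -2, -6, -5.1, -0.1, -0.0, 0, 0, -4, -10, -7.6, -0.1, -0.0, 0, 0, -5, -13, -10.1, -0.1, -0.0, 0, 0, -7, -16, -12.6, -0.1, -0.0, 0, 0, -9, -19, -15.1, -0.1, -0.0, 0, 0, -11, -22, -17.6, -0.1, -0.0, 0, 0, -13, -24, -20.1, -0.1, -0.0, 0, 0, -16, -27, -22.6, -0.1, -0.0, 0, 0, -18, -30, -25.1, -0.1, -0.0]
```

View pics/p8.png

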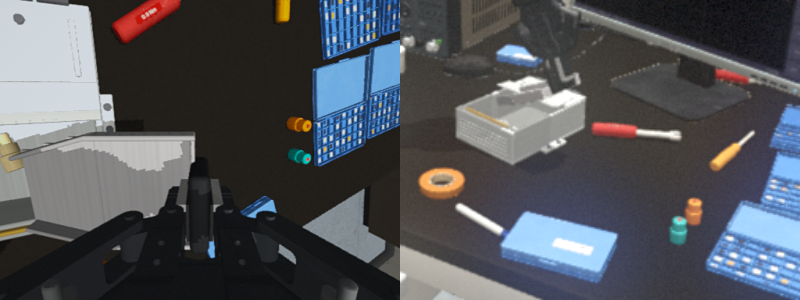

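The left panel shows the visible tray floor empty, with brass at (8,150) beyond or at the mouth, over the case. The wrench and decoys are untouched. I complete the tip to about 50°.

>>> move_arm:
  targets: [0, 0, -1, -3, -2.6, 0, 0, 0, 0, -2, -6, -5, 0, 0, 0, 0, -4, -10, -7.6, 0, 0, 0, 0, -5, -13, -10, 0, 0, 0, 0, -7, -16, -12.6, 0, 0, 0, 0, -9, -19, -15, 0, 0, 0, 0, -11, -22, -17.6, 0, 0, 0, 0, -13, -24, -20, 0, 0, 0, 0, -16, -27, -22.6, 0, 0, 0, 0, -18, -30, -25, 0, 0]

```text
time: 8.7
eef_pos: [0.4925, -0.1733, 0.1634]
orientation: [0.9, -0.108, -0.049, 0.42]
ft_force: [-0.1, -0.5, -2.6]
opening: 0.128
```

Run:
```python
from cell import *
from h import *
s=sense();st(s)
lip=s['eef_pos']+R.from_quat(s['orientation']).apply([0,-.124,.0117]);print(lip,case2w((-35,-18,60)))
f=grab_frame("top");np.savez('pics/t2.npz',**f)
for l,t in [((-35,-18,60),50),((-35,-18,62),60)]:print(pour(s,l,t,yaw=-104))
```

```text
t 8.7 pos [ 492.5 -173.3  163.4] toolz [-0.178 -0.745 -0.643] yaw_y -103.79 F [-0.1 -0.5 -2.6] T [ 1.21 -0.32  0.01] op 10.9 q [-1.01  1.03  1.3   1.97 -0.14  0.89 -1.58]
[ 0.50937795 -0.10453097  0.06092699] [ 0.50768506 -0.10499806  0.06      ]
([-1.8, -0.2, 1.2], [-0.0, -0.4, 0.1])
([-1.6, -2.6, -21.4], [-10.0, -0.4, 0.1])
```

Reached 50° with the lip well inside the opening. A few degrees more and a dwell, then a look.

>>> move_arm:
  targets: [0, -2, -1, -8, -4, 0, 0, 0, -2, -2, -16, -8, 0, 0, 0, -2, -2, -16, -8, 0, 0, 0, -2, -2, -16, -8, 0, 0, 0, -2, -2, -16, -8, 0, 0, 0, -2, -2, -16, -8, 0, 0]

```text
time: 9.25
eef_pos: [0.4925, -0.1613, 0.1731]
orientation: [0.869, -0.107, -0.056, 0.48]
ft_force: [0.8, -0.0, -3.1]
opening: 0.13
```

Run:
```python
from cell import *
from h import *
s=sense();st(s)
f=grab_frame("top");g=grab_frame("scene");np.savez('pics/t3.npz',**f);np.savez('pics/s3.npz',**g)
a=cv2.resize(f['pixels'][140:240,210:310],(400,400),interpolation=cv2.INTER_CUBIC);b=cv2.resize(g['pixels'][165:265,205:305],(400,400),interpolation=cv2.INTER_CUBIC)
cv2.imwrite('pics/p9.png',np.hstack([a,b])[:,:,::-1])
L=[]
for i in range(1,11):
    a=i/10
    L.append(pour(s,(-35,-18-20*a,65+40*a),58-58*a,yaw=-104))
rows(s,L)
```

```text
t 9.25 pos [ 492.5 -161.3  173.1] toolz [-0.2   -0.822 -0.533] yaw_y -104.23 F [ 0.8 -0.  -3.1] T [ 1.28 -0.28 -0.03] op 11.1 q [-1.06  1.12  1.3   1.95 -0.07  0.94 -1.67]
[0, 1, 6, 8, 5.6, -0.3, -0.1, 0, 1, 10, 20, 11.4, -0.3, -0.1, 0, 1, 13, 32, 17.2, -0.3, -0.1, 0, 1, 14, 44, 23.0, -0.3, -0.1, 0, 1, 14, 56, 28.8, -0.3, -0.1, 0, 1, 13, 66, 34.6, -0.3, -0.0, 0, 1, 11, 77, 40.4, -0.3, -0.0, 0, 1, 7, 86, 46.2, -0.3, -0.0, 0, 1, 3, 95, 52.0, -0.3, 0.0, 0, 1, -2, 102, 57.8, -0.3, 0.0]
```

View pics/p9.png

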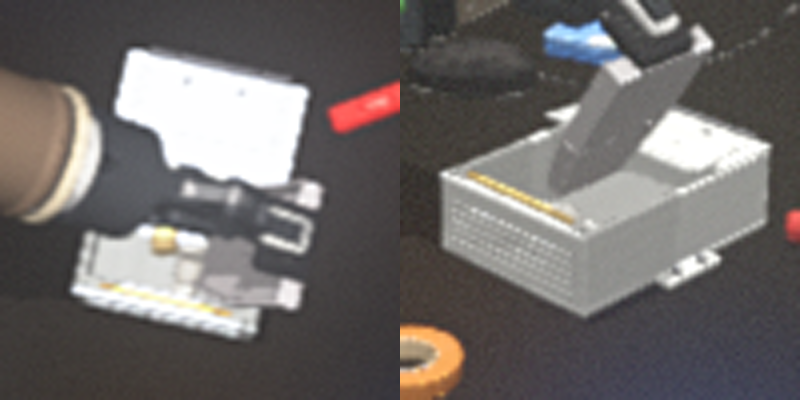

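Top panel: brass at (162,238) and a white part at (187,270) lie in the case, and the tray floor looks bare. I level the tray and check what it weighs.

>>> move_arm:
  targets: [0, 1, 6, 8, 5.6, 0, 0, 0, 1, 10, 20, 11.4, 0, 0, 0, 1, 13, 32, 17.2, 0, 0, 0, 1, 14, 44, 23, 0, 0, 0, 1, 14, 56, 28.8, 0, 0, 0, 1, 13, 66, 34.6, 0, 0, 0, 1, 11, 77, 40.4, 0, 0, 0, 1, 7, 86, 46.2, 0, 0, 0, 1, 3, 95, 52, 0, 0, 0, 1, -2, 102, 57.8, 0, 0]

```text
time: 10.18
eef_pos: [0.4735, -0.2449, 0.1187]
orientation: [0.993, -0.121, 0.004, 0.002]
ft_force: [-0.1, -0.7, -2.9]
opening: 0.133
```

>>> move_arm:
  targets: [0, 0, 10, 0, 0, 0, 0, 0, 0, 40, 0, 0, 0, 0, 0, 0, 70, 0, 0, 0, 0, 0, 0, 95, 0, 0, 0, 0, 0, 0, 110, 0, 0, 0, 0, 0, 0, 115, 0, 0, 0, 0, 0, 0, 115, 0, 0, 0, 0]

```text
time: 10.77
eef_pos: [0.4456, -0.3563, 0.1183]
orientation: [0.993, -0.121, 0.0, 0.006]
ft_force: [0.4, -0.5, -1.5]
opening: 0.126
```

Run:
```python
from cell import *
from h import *
for i in range(3):
    s=sense();st(s);f=grab_frame("wrist")
np.savez('pics/w4.npz',**f);g=grab_frame("top");np.savez('pics/t4.npz',**g)
a=cv2.resize(f['pixels'],(400,300),interpolation=cv2.INTER_AREA);b=cv2.resize(g['pixels'][140:240,215:348],(400,300),interpolation=cv2.INTER_CUBIC)
cv2.imwrite('pics/p10.png',np.hstack([a,b])[:,:,::-1])
```

```text
t 10.77 pos [ 445.6 -356.3  118.3] toolz [-0.001 -0.011 -1.   ] yaw_y -103.85 F [ 0.4 -0.5 -1.5] T [-0.1   0.   -0.02] op 10.8 q [ 0.04  0.56  0.78  1.89 -0.49  0.89 -0.75]
t 10.82 pos [ 446.3 -354.6  118. ] toolz [-0.   -0.01 -1.  ] yaw_y -103.76 F [ 0.8  0.  -2.3] T [-0.09 -0.01  0.04] op 11.4 q [ 0.04  0.56  0.78  1.89 -0.49  0.89 -0.75]
t 10.87 pos [ 446.8 -353.7  117.8] toolz [-0.    -0.009 -1.   ] yaw_y -103.68 F [ 0.2  0.5 -2.8] T [-0.08  0.06  0.01] op 11.0 q [ 0.04  0.56  0.78  1.89 -0.49  0.89 -0.75]
```

View pics/p10.png

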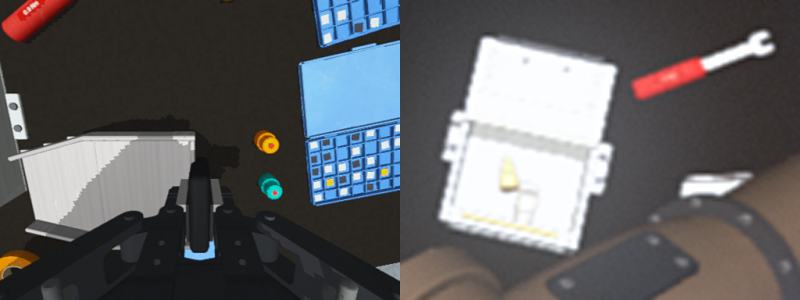

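The left panel shows the tray floor empty. In the right panel, brass at (508,173) and one white part at (525,205) show in the case. The third white part needs a contrast check. The tray goes back to its original spot, which is known to be clear.

Run:
```python
from cell import *
from h import *
s=sense();st(s);print(go(s,[.511,-.3405,.118],-5.4))
f=dict(np.load('pics/t4.npz'));im=f['pixels']
# interior of case: stretch contrast
quad=np.float32([proj(f,case2w((x,y,10))) for x,y in [(7,60),(7,-60),(-76,-60),(-76,60)]]);print(quad.round(0).tolist())
sc=8;x0,y0=225,175
c=cv2.resize(im[y0:y0+50,x0:x0+65],None,fx=sc,fy=sc,interpolation=cv2.INTER_CUBIC).astype(float)
print(np.percentile(im[y0+10:y0+45,x0+8:x0+50],[1,10,50,90]))
o=np.clip((c-150)*255/105,0,255).astype(np.uint8)
hsv=cv2.cvtColor(im,cv2.COLOR_RGB2HSV).astype(int)
roi=(slice(178,222),slice(228,284))
r=im.astype(int);red=(r[...,0]-np.maximum(r[...,1],r[...,2]))
yy,xx=np.where(red[roi]>12);print('reddish',[(x+228,y+178,red[y+178,x+228],im[y+178,x+228].tolist()) for y,x in zip(yy,xx)][:20])
g=im[roi].sum(2)
np.set_printoptions(linewidth=300);print((im[182:218,234:278].min(2)))
```

```text
t 10.97 pos [ 447.1 -353.2  117.8] toolz [ 0.    -0.008 -1.   ] yaw_y -103.62 F [ 0.1 -0.5 -2.6] T [-0.14  0.    0.02] op 10.9 q [ 0.04  0.56  0.78  1.89 -0.49  0.89 -0.75]
([59.1, -27.4, -0.3], [0.3, -0.4, 81.8])
[[238.0, 184.0], [278.0, 192.0], [272.0, 219.0], [232.0, 211.0]]
[ 79. 209. 252. 254.]
reddish [(np.int64(249), np.int64(202), np.int64(19), [202, 183, 139]), (np.int64(250), np.int64(202), np.int64(15), [197, 182, 141]), (np.int64(251), np.int64(202), np.int64(15), [196, 181, 140]), (np.int64(252), np.int64(202), np.int64(16), [195, 179, 137]), (np.int64(253), np.int64(202), np.int64(16), [191, 175, 140]), (np.int64(250), np.int64(203), np.int64(13), [161, 148, 128])]
[[217 239 253 ... 252 252 252]
 [249 248 248 ... 252 252 252]
 [250 246 239 ... 251 251 252]
 ...
 [204 215 214 ... 156  85  77]
 [137 158 174 ... 139  76  79]
 [ 70  86  97 ... 131  73  76]]
```

>>> move_arm:
  targets: [0, 3, -1, 0, 0, 0, -7, 0, 10, -4, 0, 0, 0, -14, 0, 20, -9, 0, 0, 0, -21, 0, 30, -14, 0, 0, 0, -28, 0, 40, -18, 0, 0, 0, -35, 0, 50, -23, 0, 0, 0, -42, 0, 55, -25, 0, 0, 0, -49, 0, 59, -27, 0, 0, 0, -56, 0, 59, -27, 0, 0, 0, -63, 0, 59, -27, 0, 0, 0, -70]

```text
time: 11.8
eef_pos: [0.5111, -0.3412, 0.1178]
orientation: [0.88, 0.475, -0.002, 0.004]
ft_force: [0.9, -0.3, -2.6]
opening: 0.13
```

Run:
```python
from cell import *
from h import *
s=sense();st(s);print(go(s,[.511,-.3405,.017],-5.4))
```

```text
t 11.8 pos [ 511.1 -341.2  117.8] toolz [ 0.001 -0.009 -1.   ] yaw_y -33.26 F [ 0.9 -0.3 -2.6] T [-0.06 -0.13  0.  ] op 11.1 q [ 0.21  0.55  0.42  1.76 -0.27  0.89  0.17]
([1.2, -1.0, 100.8], [0.2, 0.5, -27.9])
```

>>> move_arm:
  targets: [0, 1, -1, 10, 0, 0, -7, 0, 1, -1, 30, 0, 0, -14, 0, 1, -1, 55, 0.2, 0.5, -21, 0, 1, -1, 75, 0.2, 0.5, -28, 0, 1, -1, 88, 0.2, 0.5, -28, 0, 1, -1, 95, 0.2, 0.5, -28, 0, 1, -1, 99, 0.2, 0.5, -28, 0, 1, -1, 101, 0.2, 0.5, -28, 0, 1, -1, 103, 0.2, 0.5, -28, 0, 1, -1, 103, 0.2, 0.5, -28]

```text
time: 12.63
eef_pos: [0.5105, -0.3425, 0.0155]
orientation: [0.742, 0.67, 0.0, 0.0]
ft_force: [-0.0, -0.5, -3.5]
opening: 0.128
```

Run:
```python
from cell import *
from h import *
s=sense();st(s)
```

```text
t 12.63 pos [ 510.5 -342.5   15.5] toolz [ 0.001 -0.    -1.   ] yaw_y -5.8 F [-0.  -0.5 -3.5] T [ 0.01 -0.14 -0.02] op 11.0 q [ 0.34  0.67  0.24  1.81 -0.23  0.69  0.61]
```

>>> move_arm:
  targets: [0, 0, 0, 2, 0, 0, 0, 0, 0, 0, 3, 0, 0, 0, 0, 0, 0, 3, 0, 0, 0, 30, 0, 0, 3, 0, 0, 0, 30, 0, 0, 3, 0, 0, 0, 30, 0, 0, 3, 0, 0, 0, 30, 0, 0, 3, 0, 0, 0, 30, 0, 0, 0, 0, 0, 0, 30, 0, 0, -20, 0, 0, 0, 30, 0, 0, -60, 0, 0, 0]

```text
time: 13.47
eef_pos: [0.5073, -0.3406, 0.0717]
orientation: [0.742, 0.671, -0.001, -0.004]
ft_force: [1.0, 0.4, -0.5]
opening: 0.353
```

Run:
```python
from cell import *
from h import *
s=sense();st(s)
# cover: origin from corners
a=np.radians(16.);o=np.array([.449,.218]);g=o+.018*-np.array([np.cos(a),np.sin(a)]);print('cover grip',g)
print(go(s,[g[0],g[1],.2],16))
```

```text
t 13.47 pos [ 507.3 -340.6   71.7] toolz [-0.007  0.005 -1.   ] yaw_y -5.75 F [ 1.   0.4 -0.5] T [-0.04 -0.01  0.01] op 30.1 q [ 0.32  0.59  0.27  1.78 -0.21  0.8   0.59]
cover grip [0.43169729 0.21303853]
([543.7, -131.6, -125.3], [-0.4, -0.3, -21.8])
```

>>> move_arm:
  targets: [30, 0, 0, -35, 0, 0, 0, 30, 20, 0, -70, 0, 0, 0, 30, 50, 2, -100, 0, 0, 0, 30, 85, 3, -120, 0, 0, 0, 30, 125, 4, -139, 0, 0, 0, 30, 165, 5, -139, 0, 0, 0, 30, 205, 6, -139, 0, 0, 0, 30, 240, 7, -139, 0, 0, 0, 30, 262, 7, -139, 0, 0, 0, 30, 262, 7, -139, 0, 0, 0]

```text
time: 14.3
eef_pos: [0.5438, -0.0758, 0.2142]
orientation: [0.739, 0.674, 0.001, -0.001]
ft_force: [-0.0, -0.1, 0.3]
opening: 0.35
```

Run:
```python
from cell import *
from h import *
s=sense();st(s);f=grab_frame("wrist");np.savez('pics/w5.npz',**f)
t=grab_frame("top");np.savez('pics/t5.npz',**t)
im=f['pixels']
for k,p in dict(FL=(-90,66,56),FR=(-90,-66,56),RL=(90,65,58.5),RR=(90,-65,58.5),barL=(-82,48,61),barR=(-82,-48,61),lapL=(7,65,71),lapR=(7,-65,71)).items(): print(k,np.round(proj(f,case2w(p)),1))
g=im.astype(float);o=np.clip(255*(g/255)**1.6,0,255).astype(np.uint8)
cv2.imwrite('pics/p11.png',cv2.resize(im,(800,600),interpolation=cv2.INTER_CUBIC)[:,:,::-1])
```

```text
t 14.3 pos [543.8 -75.8 214.2] toolz [ 0.001  0.004 -1.   ] yaw_y -5.29 F [-0.  -0.1  0.3] T [ 0.03 -0.01  0.05] op 29.9 q [-0.15  0.33  0.25  1.8  -0.1   1.03  0.05]
FL [180.1 120.8]
FR [170.2 241.8]
RL [357.9 149.5]
RR [329.7 264. ]
barL [185.4 140.7]
barR [177.6 229.6]
lapL [277.6 138.1]
lapR [256.9 259.4]
```

View pics/p11.png

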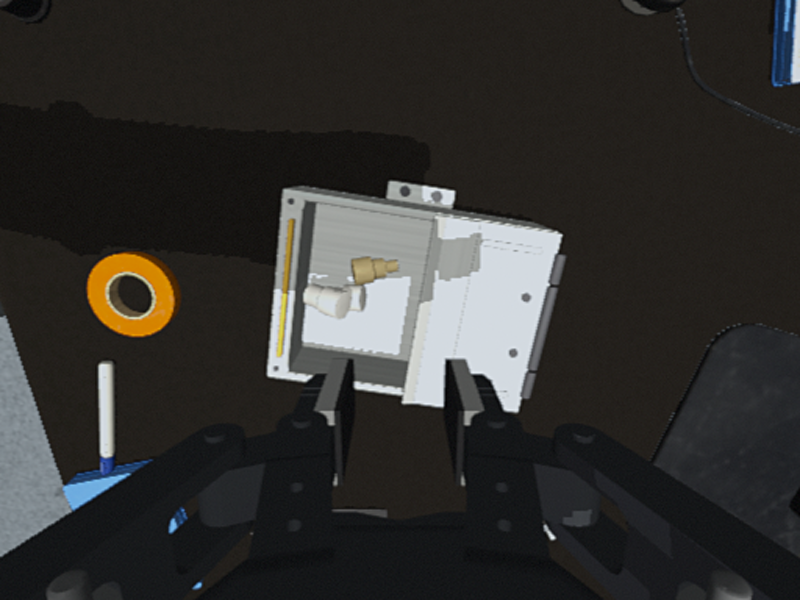

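In the case, brass lies at (375,268) and two white bodies lie against each other at (312,295) and (345,298); nothing is on the bench. The case corners agree with my estimate to about 2 mm. I refine the pose from the brass bar and corners and move on to the cover.

Run:
```python
from h import *
f=dict(np.load('pics/w5.npz'));im=f['pixels'];hsv=cv2.cvtColor(im,cv2.COLOR_RGB2HSV).astype(int)
m=np.zeros(im.shape[:2],np.uint8);r=(slice(135,235),slice(172,194))
m[r]=((hsv[...,0]>15)&(hsv[...,0]<35)&(hsv[...,1]>110)&(hsv[...,2]>90))[r]
p=np.argwhere(m)[:,::-1].astype(np.float32)
vx,vy,x0,y0=cv2.fitLine(p,cv2.DIST_HUBER,0,.01,.01).ravel();t=(p-[x0,y0])@[vx,vy];a,b=np.percentile(t,[.5,99.5])
A,B=[ray(f,(x0+vx*k,y0+vy*k),.061)*1000 for k in (a,b)]
if A[1]<B[1]:A,B=B,A
u=A-B;yaw=np.degrees(np.arctan2(-u[0],u[1]));print('bar',len(p),A,B,'len',np.linalg.norm(u),'yaw',yaw);M=(A+B)/2
for y in (yaw,-14): print('centre',M[:2]+82*np.array([np.cos(np.radians(y)),np.sin(np.radians(y))]))
# side/rear edges: case+leaf mask hull
g=((hsv[...,2]>100)&(hsv[...,1]<60)).astype(np.uint8);n,l,s,c=cv2.connectedComponentsWithStats(g)
# edges scan: leaf rear edge rows, going left from right
def edge_line(pts,z):
    P=np.array([ray(f,q,z)[:2]*1000 for q in pts],np.float32);vx,vy,x,y=cv2.fitLine(P,cv2.DIST_HUBER,0,.01,.01).ravel();return np.degrees(np.arctan2(vy,vx)),(x,y)
v=im.astype(int).sum(2)
top=[]; 
for x in list(range(192,248,4)):
    c=v[100:160,x]; d=np.diff(c.astype(float)); top.append((x,100+int(np.argmax(c>250))))
print('left rim edge',edge_line(top,.056),top[::4])
fr=[(164+int(np.argmax(v[y,160:200]>300))-4,y) for y in range(130,236,6)]
fr=[(160+int(np.argmax(v[y,160:200]>300)),y) for y in range(130,236,6)]
print('front edge',edge_line(fr,.056),fr[::5])
```

```text
bar 292 [478.90647052 -29.44531426  61.        ] [ 456.13354876 -119.77590323   61.        ] len 93.15697111960941 yaw -14.149776886566212
centre [547.03212995 -94.65612506]
centre [547.08425919 -94.44820418]
left rim edge (np.float32(-14.105625), (np.float32(516.4112), np.float32(-17.14407))) [(192, 119), (208, 122), (224, 124), (240, 127)]
front edge (np.float32(75.66175), (np.float32(460.12952), np.float32(-70.858986))) [(180, 130), (178, 160), (175, 190), (172, 220)]
```

>>> move_arm:
  targets: [30, 10, -5, 0, 0, 0, -2, 30, 40, -18, 0, 0, 0, -6, 30, 78, -35, 0, 0, 0, -10, 30, 116, -52, 0, 0, 0, -14, 30, 154, -69, 0, 0, 0, -18, 30, 192, -86, 0, 0, 0, -21, 30, 230, -103, 0, 0, 0, -21.3, 30, 265, -119, 0, 0, 0, -21.3, 30, 290, -131, 0, 0, 0, -21.3, 30, 290, -131, 0, 0, 0, -21.3]

```text
time: 15.23
eef_pos: [0.4393, 0.2246, 0.2144]
orientation: [0.602, 0.799, 0.001, -0.001]
ft_force: [-0.8, -0.2, -0.7]
opening: 0.351
```

Run:
```python
from cell import *
from h import *
s=sense();st(s);f=grab_frame("wrist");np.savez('pics/w6.npz',**f);im=f['pixels'];hsv=cv2.cvtColor(im,cv2.COLOR_RGB2HSV).astype(int)
g=((hsv[...,2]>100)&(hsv[...,1]<60)).astype(np.uint8);n,l,S,c=cv2.connectedComponentsWithStats(g)
e=proj(f,[.449,.218,.004]);print('expect',e)
for i in range(1,n):
    if S[i][4]>800:
        k=max(cv2.findContours((l==i).astype(np.uint8),0,2)[0],key=cv2.contourArea)
        r=cv2.minAreaRect(k);b=cv2.boxPoints(r);print(i,S[i],[np.round(ray(f,q,.004)[:2]*1000,1).tolist() for q in b])
```

```text
t 15.23 pos [439.3 224.6 214.4] toolz [-0.     0.003 -1.   ] yaw_y 16.0 F [-0.8 -0.2 -0.7] T [-0.01 -0.03 -0.03] op 30.0 q [-0.59  0.24  0.02  1.91 -0.01  0.99 -0.29]
expect [261.45446163 176.434947  ]
1 [   0    0   31  121 3203] [[132.5, 324.3], [162.7, 333.0], [172.1, 208.6], [138.7, 199.0]]
7 [ 439    0   64   28 1094] [[575.1, 451.0], [638.7, 469.2], [651.2, 446.3], [586.2, 427.7]]
79 [ 210  122  105  105 9888] [[373.3, 263.7], [489.6, 297.0], [532.0, 174.1], [403.8, 137.5]]
80 [   0  146   58  210 3692] [[155.5, -144.3], [140.2, 168.3], [205.2, 186.8], [235.8, -121.5]]
81 [ 424  167   55   48 1923] [[649.9, 234.0], [638.0, 286.9], [708.6, 291.8], [723.6, 238.5]]
```

```bash
cat > edges.py <<'E'
from h import *
def fit(f,a,b,z,n=25,w=8,thr=None):
    "edge line near world segment a-b (m) at height z: strongest gradient across it; returns fitted point, angle (mm,deg)"
    a=np.array(a);b=np.array(b);pa,pb=proj(f,[*a,z]),proj(f,[*b,z]);d=(pb-pa)/np.linalg.norm(pb-pa);nn=np.array([-d[1],d[0]])
    g=f['pixels'].astype(np.float32).sum(2);k=np.arange(-w,w+.01,.25);P=[]
    for t in np.linspace(.12,.88,n):
        q=pa+(pb-pa)*t;xy=(q+k[:,None]*nn).astype(np.float32)
        v=cv2.GaussianBlur(cv2.remap(g,xy[None,:,0],xy[None,:,1],cv2.INTER_LINEAR),(0,0),2)[0]
        P.append(ray(f,xy[np.argmax(abs(np.gradient(v)))],z)[:2]*1000)
    P=np.array(P,np.float32);vx,vy,x,y=cv2.fitLine(P,cv2.DIST_HUBER,0,.01,.01).ravel()
    r=np.abs((P-[x,y])@[-vy,vx]);return np.array([x,y]),np.degrees(np.arctan2(vy,vx)),round(float(np.median(r)),2)
E
python3 - <<'E'
from edges import *
f=dict(np.load('pics/w6.npz'));o=np.array([.4497,.2181]);a=np.radians(16);u=np.array([np.cos(a),np.sin(a)]);v=np.array([-u[1],u[0]])
C=lambda x,y:o+(u*x+v*y)/1000
for n,p,q in [('back',C(61,65),C(61,-65)),('front',C(-61,65),C(-61,-65)),('left',C(-61,65),C(61,65)),('right',C(-61,-65),C(61,-65))]:
    P,ang,r=fit(f,p,q,.004,w=6);print(n,P,ang,r,'in cover',np.round([(P/1000-o)@u*1000,(P/1000-o)@v*1000],1))
im=f['pixels'].astype(int).sum(2);
gp=[proj(f,[*C(x,y),.038]) for x,y in [(-24,28),(-12,28),(-12,-28),(-24,-28)]];print(np.round(gp,1).tolist())
hsv=cv2.cvtColor(f['pixels'],cv2.COLOR_RGB2HSV).astype(int);g=np.zeros(im.shape,np.uint8);g[135:215,225:300]=(im<300)[135:215,225:300]
n,l,S,c=cv2.connectedComponentsWithStats(g);print([(S[i].tolist(),c[i].round(1).tolist()) for i in range(1,n) if S[i][4]>100])
f=dict(np.load('pics/w5.npz'));o=np.array([.547,-.0957]);a=np.radians(-14.1);u=np.array([np.cos(a),np.sin(a)]);v=np.array([-u[1],u[0]])
for n,p,q,z in [('rimL',C(-90,66),C(0,66),.056),('rimR',C(-90,-66),C(-20,-66),.056),('leafR',C(36,-65),C(90,-65),.0605),('leafL',C(36,65),C(90,65),.0605),('front',C(-90,66),C(-90,-66),.056)]:
    P,ang,r=fit(f,p,q,z,w=5);print(n,P,ang,r,'in case',np.round([(P/1000-o)@u*1000,(P/1000-o)@v*1000],1))
E
```

```text
back [505.4138  241.89186] -74.383865 0.15 in cover [60.1  7.5]
front [387.3256  210.00897] -74.42633 0.16 in cover [-62.2   9.4]
left [431.64728 281.02545] 15.74509 0.07 in cover [-0.  65.5]
right [465.65402 155.4486 ] 15.470413 0.07 in cover [ -1.9 -64.6]
[[240.8, 158.2], [251.9, 158.2], [252.1, 207.1], [241.5, 207.1]]
[([238, 150, 17, 53, 603], [245.9, 168.9])]
rimL [520.87823  -20.373854] -14.301252 0.81 in case [-43.7  66.7]
rimR [ 474.55438 -145.66733] -17.088173 0.88 in case [-58.1 -66.1]
leafR [ 592.25415 -175.3385 ] -4.8608613 1.32 in case [ 63.3 -66.2]
leafL [622.0962  -46.23129] -13.801979 0.35 in case [60.8 66.3]
front [458.17038 -76.58543] 75.752304 0.11 in case [-90.8  -3.1]
```

The case and cover measurements agree with the given sizes to about 1 mm. Cover: centre (448.6,218.3), yaw 15.6°, with its grip at (431.3,213.4). Case: centre (546.5,-95.3), yaw -14.2°. I grasp the cover.

>>> move_arm:
  targets: [34, -8.6, -10.8, 40, 0, 0, 0.4, 34, -8.6, -10.8, 80, 0, 0, 0.4, 34, -8.6, -10.8, 120, 0, 0, 0.4, 34, -8.6, -10.8, 155, 0, 0, 0.4, 34, -8.6, -10.8, 180, 0, 0, 0.4, 34, -8.6, -10.8, 195, 0, 0, 0.4, 34, -8.6, -10.8, 202, 0, 0, 0.4, 34, -8.6, -10.8, 202, 0, 0, 0.4]

```text
time: 15.95
eef_pos: [0.4337, 0.2061, 0.0112]
orientation: [0.608, 0.794, -0.001, -0.0]
ft_force: [-0.3, -0.3, -0.1]
opening: 0.397
```

>>> move_arm:
  targets: [0, 0, 0, 0, 0, 0, 0, 0, 0, 0, 0, 0, 0, 0, 0, 0, 0, 0, 0, 0, 0, 0, 0, 0, 0, 0, 0, 0, 0, 0, 0, 0, 0, 0, 0, 0, 0, 0, 0, 0, 0, 0]

```text
time: 16.45
eef_pos: [0.4348, 0.2082, 0.0135]
orientation: [0.608, 0.794, 0.001, 0.001]
ft_force: [-0.4, -2.2, 7.8]
opening: 0.129
```

Run:
```python
from cell import *
from h import *
s=sense();st(s)
```

```text
t 16.45 pos [434.8 208.2  13.5] toolz [ 0.003  0.001 -1.   ] yaw_y 15.13 F [-0.4 -2.2  7.8] T [-0.47  0.16 -0.02] op 11.1 q [-0.57  0.52  0.01  2.13 -0.01  0.49 -0.28]
```

>>> move_arm:
  targets: [0, 0, 0, -5, 0, 0, 0, 0, 0, 0, -20, 0, 0, 0, 0, 0, 0, -45, 0, 0, 0, 0, 0, 0, -75, 0, 0, 0, 0, 0, 0, -100, 0, 0, 0, 0, 0, 0, -115, 0, 0, 0, 0, 0, 0, -120, 0, 0, 0, 0, 0, 0, -120, 0, 0, 0, 0, 0, 0, -120, 0, 0, 0]

```text
time: 17.2
eef_pos: [0.4334, 0.2079, 0.132]
orientation: [0.608, 0.794, 0.0, -0.0]
ft_force: [-0.4, 1.4, -3.0]
opening: 0.126
```

```bash
sed -i "s/^C0=.*/C0=np.array([.5465,-.0953]);CY=-14.2/" h.py
cat > cov.py <<'E'
from edges import *
def cover_in_tool(s,f,h=.0135,yoff=-6.):
    "edges of the held cover -> its centre in tool axes (mm) and yaw relative to the jaw axis"
    Rt=R.from_quat(s['orientation']).as_matrix();p=np.array(s['eef_pos']);u,v=Rt[:2,1],Rt[:2,0]
    z=p[2]-h+.004;o=p[:2]+.018*u-yoff/1000*v
    C=lambda x,y:o+(u*x+v*y)/1000
    out={}
    for n,a,b in [('back',C(61,65),C(61,-65)),('front',C(-61,65),C(-61,-65)),('left',C(-61,65),C(61,65)),('right',C(-61,-65),C(61,-65))]:
        P,ang,r=fit(f,a,b,z,w=7);P=P/1000-p[:2];ang=(ang-np.degrees(np.arctan2(u[1],u[0])))
        print(n,'x(u)',round(P@u*1000,1),'y(v)',round(P@v*1000,1),'ang',round(ang,2),'res',r)
E
python3 - <<'E'
from cell import *
from cov import *
s=sense();st(s);f=grab_frame("wrist");np.savez('pics/w7.npz',**f);cover_in_tool(s,f)
for k in [(-100,0,120)]: print(go(s,case2w(k),CY))
E
```

```text
t 17.2 pos [433.4 207.9 132. ] toolz [ 0.     0.001 -1.   ] yaw_y 15.16 F [-0.4  1.4 -3. ] T [-0.04  0.12 -0.02] op 10.7 q [-0.58  0.32  0.02  2.04 -0.01  0.78 -0.28]
back x(u) 77.6 y(v) 13.9 ang -89.83 res 0.04
front x(u) -43.3 y(v) 13.7 ang -89.89 res 0.12
left x(u) 16.1 y(v) 70.8 ang 0.09 res 0.02
right x(u) 27.0 y(v) -59.9 ang -2.76 res 1.39
([-273.2, -57.3, 11.8], [0.0, -0.0, 29.4])
```

The cover is held at (17.5, 5.7) mm from the tool centre, square to the jaws within 0.1°. I carry it to the front of the case.

>>> move_arm:
  targets: [0, -8, -2, 0, 0, 0, 1, 0, -30, -7, 1, 0, 0, 3, 0, -65, -14, 3, 0, 0, 7, 0, -103, -22, 5, 0, 0, 11, 0, -142, -31, 7, 0, 0, 15, 0, -181, -39, 9, 0, 0, 19, 0, -218, -47, 11, 0, 0, 23, 0, -250, -54, 12, 0, 0, 27, 0, -270, -58, 12, 0, 0, 29.4, 0, -278, -60, 12, 0, 0, 29.4]

```text
time: 18.08
eef_pos: [0.4474, -0.0803, 0.1193]
orientation: [0.792, 0.611, -0.001, 0.0]
ft_force: [0.7, -0.1, -1.7]
opening: 0.128
```

```bash
cat >> cov.py <<'E'
def w2case(p):
    a=np.radians(CY);d=(np.array(p[:2])-C0)*1000;return np.array([d[0]*np.cos(a)+d[1]*np.sin(a),-d[0]*np.sin(a)+d[1]*np.cos(a),p[2]*1000])
OFF=np.array([5.7,17.5,13.5])   # cover origin in tool axes, mm
def cov(s):
    "cover origin, back & front edge (case frame, mm), yaw error, pitch(back down +)"
    Rt=R.from_quat(s['orientation']);p=np.array(s['eef_pos']);m=Rt.as_matrix()
    f=lambda y:np.round(w2case(p+Rt.apply((OFF+[0,y,0])/1000)),1)
    print('origin',f(0),'back',f(61),'front',f(-61),'yawerr',round(np.degrees(np.arctan2(m[1,1],m[0,1]))-CY,2),'pitch',round(-np.degrees(np.arcsin(m[2,1])),2),'roll',round(np.degrees(np.arcsin(m[2,0])),2))
def covgo(s,backx,backz,pitch,y=0):
    a=np.radians(CY);yy=np.array([np.cos(a),np.sin(a),0]);z=np.array([0,0,-1.])
    q=R.from_matrix(np.c_[np.cross(yy,z),yy,z])*R.from_euler('x',pitch,degrees=True)
    return go(s,case2w((backx,y,backz))-q.apply((OFF+[0,61,0])/1000),q=q)
E
python3 - <<'E'
from cell import *
from cov import *
s=sense();st(s);cov(s);f=grab_frame("wrist");np.savez('pics/w8.npz',**f);cover_in_tool(s,f)
s=sense();cov(s)
print(covgo(s,-14,75,2.3));print(covgo(s,-14,58,2.3))
E
```

```text
t 18.08 pos [447.4 -80.3 119.3] toolz [-0.001 -0.001 -1.   ] yaw_y -14.74 F [ 0.7 -0.1 -1.7] T [-0.01  0.04  0.  ] op 10.9 q [-0.13  0.3   0.24  2.12 -0.11  0.73 -0.08]
origin [-82.2  -4.2 105.8] back [-21.2  -4.8 105.7] front [-143.2   -3.7  105.8] yawerr -0.54 pitch 0.05 roll -0.07
back x(u) 77.1 y(v) 16.9 ang 90.38 res 0.1
front x(u) -43.7 y(v) 12.9 ang 89.95 res 0.12
left x(u) 16.1 y(v) 71.1 ang 0.71 res 1.36
right x(u) 20.3 y(v) -58.3 ang 0.5 res 2.03
origin [-82.2  -3.9 105.8] back [-21.2  -4.3 105.8] front [-143.2   -3.5  105.9] yawerr -0.38 pitch 0.05 roll -0.07
([3.9, 7.8, 27.7], [2.3, 0.1, -0.4])
([3.9, 7.9, 44.7], [2.3, 0.1, -0.4])
```

>>> move_arm:
  targets: [0, 1, 2, 8, 1, 0, 0, 0, 2, 4, 18, 2, 0, -0.2, 0, 4, 8, 28, 3, 0, -0.4, 0, 4, 8, 36, 3, 0, -0.4, 0, 4, 8, 40, 3, 0, -0.4, 0, 4, 8, 40, 3, 0, -0.4, 0, 4, 8, 40, 3, 0, -0.4]

```text
time: 18.72
eef_pos: [0.4566, -0.0737, 0.08]
orientation: [0.787, 0.617, -0.016, -0.021]
ft_force: [0.3, 0.1, -2.2]
opening: 0.133
```

Run:
```python
from cell import *
from cov import *
s=sense();st(s);cov(s);f=grab_frame("wrist");np.savez('pics/w9.npz',**f)
s=sense();cov(s);print(covgo(s,-10,58,3.));print(covgo(s,0,58,3.))
# case in the same picture: left rim and right rim edges ahead of the cover, lap front edge
for n,a,b,z in [('rimL',(-5,66,56),(7,66,56),.056),('lapfront',(7,60,71),(7,-60,71),.071),('leafL',(36,65,60),(88,65,60),.0605),('leafR',(36,-65,60),(88,-65,60),.0605),('rear',(90,60,60),(90,-60,60),.0605)]:
    P,ang,r=fit(f,case2w(a)[:2],case2w(b)[:2],z,w=7);print(n,np.round(w2case([*P/1000,z]),1),round(ang-CY,2),r)
# cover back edge top
p,q=[np.array(s['eef_pos'])+R.from_quat(s['orientation']).apply((OFF+[k,61,-4])/1000) for k in (60,-60)]
P,ang,r=fit(f,p[:2],q[:2],p[2],w=7);print('coverback',np.round(w2case([*P/1000,p[2]]),1),round(ang-CY,2),r)
```

```text
t 18.72 pos [456.6 -73.7  80. ] toolz [-0.051  0.013 -0.999] yaw_y -13.82 F [ 0.3  0.1 -2.2] T [ 0.   -0.06 -0.02] op 11.3 q [-0.11  0.41  0.21  2.1  -0.14  0.7  -0.04]
origin [-75.7   4.7  65.6] back [-14.8   5.1  62.4] front [-136.7    4.3   68.8] yawerr 0.38 pitch 3.02 roll 0.05
origin [-75.4   4.7  65.9] back [-14.5   5.1  62.8] front [-136.3    4.3   69.1] yawerr 0.37 pitch 2.98 roll 0.06
([-4.6, 4.7, 4.5], [0.0, -0.0, 0.4])
([-4.7, 14.7, 4.0], [0.0, -0.0, 0.4])
rimL [ 0.6 65.8 56. ] 0.4 0.02
lapfront [ 6.   9.7 71. ] 89.91 0.01
leafL [62.2 68.4 60.5] -0.06 0.0
leafR [ 61.4 -61.8  60.5] 6.93 0.64
rear [93.8  8.1 60.5] 90.37 0.0
coverback [-16.3   7.2  66.8] 90.57 0.06
```

>>> move_arm:
  targets: [0, -3, 0, 0, 0, 0, 0.4, 0, -4.7, 1, 2, 0, 0, 0.4, 0, -4.7, 1, 4, 0, 0, 0.4, 0, -4.7, 1, 4.5, 0, 0, 0.4, 0, -4.7, 1, 4.5, 0, 0, 0.4, 0, -4.7, 1, 4.5, 0, 0, 0.4, 0, -4.7, 1, 4.5, 0, 0, 0.4, 0, -4.7, 1, 4.5, 0, 0, 0.4]

```text
time: 19.43
eef_pos: [0.4569, -0.0788, 0.0756]
orientation: [0.789, 0.614, -0.016, -0.021]
ft_force: [0.4, -0.6, -1.7]
opening: 0.124
```

Run:
```python
from cell import *
from cov import *
s=sense();st(s);cov(s);f=grab_frame("wrist");f=grab_frame("wrist");np.savez('pics/w10.npz',**f)
s=sense();cov(s);print(covgo(s,3,58,3.));print(covgo(s,25,58,3.))
t=grab_frame("scene");np.savez('pics/s4.npz',**t)
p,q=[np.array(s['eef_pos'])+R.from_quat(s['orientation']).apply((OFF+[k,61,-4])/1000) for k in (60,-60)]
P,ang,r=fit(f,p[:2],q[:2],p[2],w=7);print('coverback',np.round(w2case([*P/1000,p[2]]),1),round(ang-CY,2),r)
for n,a,b,z in [('rimL',(-5,66,56),(7,66,56),.056),('lapfront',(7,60,71),(7,-60,71),.071)]:
    P,ang,r=fit(f,case2w(a)[:2],case2w(b)[:2],z,w=7);print(n,np.round(w2case([*P/1000,z]),1),round(ang-CY,2),r)
```

```text
t 19.43 pos [456.9 -78.8  75.6] toolz [-0.05   0.013 -0.999] yaw_y -14.25 F [ 0.4 -0.6 -1.7] T [-0.06 -0.06 -0.03] op 10.6 q [-0.1   0.41  0.21  2.1  -0.15  0.69 -0.03]
origin [-74.1  -0.2  61.2] back [-13.2  -0.3  58.1] front [-135.    -0.2   64.4] yawerr -0.05 pitch 2.97 roll 0.04
origin [-74.1  -0.2  61.3] back [-13.2  -0.3  58.1] front [-135.    -0.2   64.4] yawerr -0.05 pitch 2.97 roll 0.04
([0.2, 16.2, -0.8], [0.0, -0.0, -0.0])
([0.2, 38.1, -1.9], [0.0, -0.0, -0.0])
coverback [-14.4   1.8  62.1] 90.19 0.06
rimL [ 1.4 65.7 56. ] 1.59 0.03
lapfront [ 6. -3. 71.] 89.88 0.11
```

The settled pose is good: back edge at x = -13, z = 58.1, yaw error under 0.3°. I slide it in slowly.

>>> move_arm:
  targets: [0, 0, 4, -0.2, 0, 0, 0, 0, 0, 9, -0.4, 0, 0, 0, 0, 0, 14, -0.7, 0, 0, 0, 0, 0, 19, -1, 0, 0, 0, 0, 0, 24, -1.2, 0, 0, 0, 0, 0, 29, -1.5, 0, 0, 0, 0, 0, 33, -1.7, 0, 0, 0, 0, 0, 33, -1.7, 0, 0, 0, 0, 0, 33, -1.7, 0, 0, 0]

```text
time: 20.33
eef_pos: [0.489, -0.087, 0.0755]
orientation: [0.789, 0.614, -0.016, -0.021]
ft_force: [-1.0, -0.1, -2.1]
opening: 0.126
```

Run:
```python
from cell import *
from cov import *
s=sense();st(s);cov(s);print(covgo(s,28,58,3.),covgo(s,32,58,3.))
```

```text
t 20.33 pos [489.  -87.   75.5] toolz [-0.05   0.013 -0.999] yaw_y -14.26 F [-1.  -0.1 -2.1] T [ 0.   -0.06 -0.01] op 10.8 q [-0.09  0.46  0.22  2.02 -0.15  0.73 -0.02]
origin [-41.   -0.3  61.1] back [19.9 -0.4 57.9] front [-101.9   -0.3   64.3] yawerr -0.06 pitch 2.98 roll 0.03
([0.3, 8.1, -0.5], [0.0, -0.0, -0.1]) ([0.3, 12.0, -0.7], [0.0, -0.0, -0.1])
```

>>> move_arm:
  targets: [0, 0, 3, -0.2, 0, 0, 0, 0, 0, 6, -0.3, 0, 0, 0, 0, 0, 9, -0.5, 0, 0, 0, 0, 0, 11, -0.6, 0, 0, 0, 0, 0, 12, -0.7, 0, 0, 0, 0, 0, 12, -0.7, 0, 0, 0, 0, 0, 12, -0.7, 0, 0, 0]

```text
time: 20.92
eef_pos: [0.5005, -0.0899, 0.0756]
orientation: [0.789, 0.614, -0.016, -0.021]
ft_force: [0.0, -0.0, -2.4]
opening: 0.127
```

Run:
```python
from cell import *
from cov import *
s=sense();st(s);cov(s);print(covgo(s,32,56,0.),covgo(s,32,54,0.))
f=grab_frame("wrist");np.savez('pics/w11.npz',**f)
for n,a,b,z in [('lapfront',(7,60,71),(7,-60,71),.071),('rear',(90,60,60),(90,-60,60),.0605)]:
    P,ang,r=fit(f,case2w(a)[:2],case2w(b)[:2],z,w=7);print(n,np.round(w2case([*P/1000,z]),1),round(ang-CY,2),r)
```

```text
t 20.92 pos [500.5 -89.9  75.6] toolz [-0.05   0.013 -0.999] yaw_y -14.26 F [ 0.  -0.  -2.4] T [ 0.   -0.04  0.03] op 10.8 q [-0.08  0.47  0.22  1.99 -0.16  0.74 -0.02]
origin [-29.1  -0.3  61.2] back [31.8 -0.4 58. ] front [-90.   -0.3  64.4] yawerr -0.06 pitch 2.98 roll 0.03
([0.3, -0.3, 6.1], [-3.0, -0.0, -0.1]) ([0.3, -0.2, 8.1], [-3.0, -0.0, -0.1])
lapfront [ 5.9  8.6 71. ] 88.86 0.37
rear [88.6 -2.6 60.5] 88.29 1.11
```

>>> move_arm:
  targets: [0, 0, 0, 1.5, -0.7, 0, 0, 0, 0, 0, 3, -1.5, 0, 0, 0, 0, 0, 4.5, -2.2, 0, 0, 0, 0, 0, 6, -3, 0, 0, 0, 0, 0, 7, -3, 0, 0, 0, 0, 0, 8, -3, 0, 0, 0, 0, 0, 8, -3, 0, 0, 0, 0, 0, 8, -3, 0, 0]

```text
time: 21.63
eef_pos: [0.5003, -0.0898, 0.0695]
orientation: [0.789, 0.614, 0.001, 0.0]
ft_force: [-7.5, 0.4, 28.9]
opening: 0.126
```

Run:
```python
from cell import *
from cov import *
s=sense();st(s);cov(s);f=grab_frame("wrist");np.savez('pics/w12.npz',**f)
for n,a,b,z in [('casefront',(-90,60,0),(-90,-60,0),.056),('coverfront',(-90,60,0),(-90,-60,0),.060),('lapfront',(7,60,71),(7,-60,71),.071),('coverL',(-85,65,0),(-60,65,0),.06),('coverL2',(-30,65,0),(0,65,0),.06)]:
    P,ang,r=fit(f,case2w(a)[:2],case2w(b)[:2],z,w=7);print(n,np.round(w2case([*P/1000,z]),1),round(ang-CY,2),r)
```

```text
t 21.63 pos [500.3 -89.8  69.5] toolz [ 0.002  0.001 -1.   ] yaw_y -14.27 F [-7.5  0.4 28.9] T [0.21 1.77 0.03] op 10.7 q [-0.09  0.46  0.21  2.05 -0.16  0.65 -0.02]
origin [-28.6  -0.3  56. ] back [32.4 -0.4 56.2] front [-89.6  -0.2  55.9] yawerr -0.07 pitch -0.12 roll 0.08
casefront [-90.9  10.9  56. ] 90.09 0.05
coverfront [-89.7   6.1  60. ] 90.05 0.12
lapfront [ 6.4  7.3 71. ] 89.79 0.29
coverL [-73.   65.5  60. ] 0.45 0.03
coverL2 [-14.9  66.7  60. ] -2.87 0.99
```

The cover is flat: underside at 56.0 mm all along, front at -89.6, back at +32.4, pressed with about 30 N. I ease the push a little and make the last check.

>>> move_arm:
  targets: [0, 0, -0.3, -0.4, 0, 0, 0, 0, 0, -0.5, -0.7, 0, 0, 0, 0, 0, -0.5, -0.7, 0, 0, 0, 0, 0, -0.5, -0.7, 0, 0, 0, 0, 0, -0.5, -0.7, 0, 0, 0, 0, 0, -0.5, -0.7, 0, 0, 0]

```text
time: 22.18
eef_pos: [0.5003, -0.0898, 0.0695]
orientation: [0.789, 0.614, 0.001, 0.001]
ft_force: [-2.7, 1.3, 16.7]
opening: 0.127
```

Run:
```python
from cell import *
from cov import *
s=sense();st(s);cov(s)
f=grab_frame("wrist");t=grab_frame("top");g=grab_frame("scene");np.savez('pics/fin_t.npz',**t)
# unmoved things: compare top view patches of jar and wrench with the first picture
t0=dict(np.load('pics/top0.npz'))
for n,p in dict(jar=(.665,.275,.05),wrench=(.64,-.30,.01)).items():
    u,v=proj(t0,p).astype(int);a,b=[k['pixels'][v-18:v+18,u-30:u+30].astype(int) for k in (t0,t)];print(n,(u,v),'mean diff',round(abs(a-b).mean(),1),'shift',cv2.phaseCorrelate(a.sum(2).astype(np.float64),b.sum(2).astype(np.float64)))
a=cv2.resize(f['pixels'],(400,300),interpolation=cv2.INTER_AREA);b=cv2.resize(t['pixels'][130:265,200:380],(400,300),interpolation=cv2.INTER_CUBIC)
c=cv2.resize(g['pixels'][150:300,190:390],(400,300),interpolation=cv2.INTER_CUBIC);d=cv2.resize(f['pixels'][90:240,130:330],(400,300),interpolation=cv2.INTER_CUBIC)
cv2.imwrite('pics/p12.png',np.vstack([np.hstack([a,b]),np.hstack([c,d])])[:,:,::-1])
```

```text
t 22.18 pos [500.3 -89.8  69.5] toolz [ 0.003  0.    -1.   ] yaw_y -14.27 F [-2.7  1.3 16.7] T [0.04 0.69 0.03] op 10.8 q [-0.09  0.45  0.21  2.05 -0.16  0.65 -0.02]
origin [-28.6  -0.3  56.1] back [32.4 -0.4 56.2] front [-89.6  -0.3  55.9] yawerr -0.07 pitch -0.16 roll 0.06
jar (np.int64(130), np.int64(150)) mean diff 11.3 shift ((0.0033198749975014152, -0.1153006666574079), 0.9784691156573998)
wrench (np.int64(324), np.int64(157)) mean diff 8.6 shift ((0.1388550667144628, -0.02210110036741142), 0.9293748467232245)
```

View pics/p12.png

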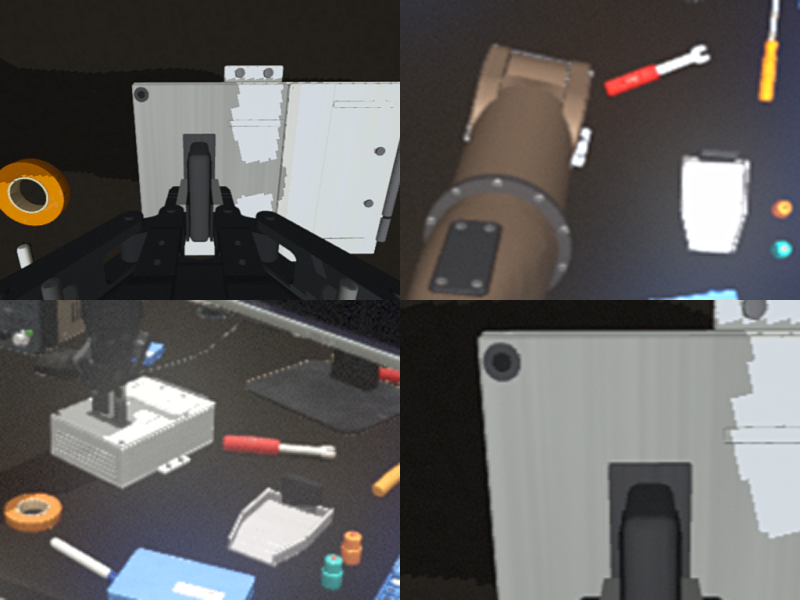

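The last picture shows the cover flat on the case, its front flush and its back under the lap, with the leaf down. The empty tray stands flat at (715,205), and the wrench and jar have not moved. The push is steady at about 17 N, so I hand in.

```bash
python3 -c "
from cell import *
from cov import *
s=sense();st(s);cov(s);print(finish_job())"
```

```text
t 22.33 pos [500.3 -89.8  69.5] toolz [ 0.003  0.    -1.   ] yaw_y -14.27 F [-3.5  1.  16.3] T [0.03 0.68 0.02] op 11.2 q [-0.09  0.45  0.21  2.05 -0.16  0.65 -0.02]
origin [-28.6  -0.3  56.1] back [32.4 -0.4 56.3] front [-89.6  -0.3  55.9] yawerr -0.07 pitch -0.16 roll 0.06
the job is handed in; nothing more can be done
None
```

I tipped the three parts into the open front of the case and set the empty tray back down on its original spot. I then slid the cover in under the lap and pressed it flat. I handed the job in at 22.3 s, with the gripper still holding the cover down at about 16 N.

**Last checks:**
- **Cover:** its underside is 56 mm above the bench along its length, which is rim height. The front edge is at x = -89.6 mm and the back edge at +32.4 mm in the case frame, square within 0.1° by the arm's own position and within about 0.5° by the camera.
- **Leaf, tray, jar and wrench:** the leaf looks shut. The tray stands empty and flat well away from the case, and the jar and wrench show no shift against the first picture.

**What failed or stayed uncertain:**
- **First pour:** the outward pour ran into a wrist joint limit at 36°. I kept the mouth over the case and poured sideways at up to 58° instead.
- **Third part:** in the case I saw the brass adapter and two white parts lying against each other. I could not make out the termination's red end, so I take the third part as in from the empty tray and the bare bench.
- **Bar:** it is hidden under the cover, so I judged it pressed down only from the cover's height and the push force.

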